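Load a water filter bank, close its press bar and lock it with an adjustable wrench

TASK

Lay every filter cassette that is out on the counter into the filter rack, one to a bay, lengthwise with its lug up, then slide the press bar fully home to its stop so that it pushes them all up against the header block. Then set the adjustable wrench on the rack's big hex nut, roll its worm until the jaws just fit, and turn the nut clockwise with the wrench until it stops. Finally take the wrench off and lay it back flat in the middle of its black mat; leave everything else standing where it is.

Things in the scene. Friction and masses are not known exactly. Their poses are not given: they have to be found in the camera images.
- rack: fixed aluminium filter rack; origin mid-base on the counter, x lengthwise to its grey header (away from the robot), y left. Base 295 x 190, floor 8 mm high. 3 open-topped bays along x, 58 mm wide; 4 mm walls from x = -41 to +85 mm, tops 30 mm above the counter. Header face at x = +85 mm, top 63 mm high; the robot's end is open and the press bar comes in there. Clamp nut at x = -10, y = -150 mm
- bay0 (a point): left bay (rack y = +62 mm): point on its floor, 8 mm above the counter, where the centre of a cassette's underside lies when the cassette is fully home (rack x = +25 mm). A cassette may be set down up to 35 mm short of this, towards the robot: the press bar pushes it home
- bay1 (a point): the same point of the middle bay (rack y = 0)
- bay2 (a point): the same point of the right bay (rack y = -62 mm)
- press (a joint): press bar of the rack, m: 0 = open (robot's side), 0.070 = at its stop, fully home; slides along the rack's +x, friction 3 N, stays where left. Steel bar 186 mm long (y), 16 mm thick (x), 12 to 46 mm above the counter; pushing face at rack x = -111 mm + joint, so 126 mm from the header when home
- press_grip (a point): middle of the press bar's black upright lug: 20 mm (along rack x) x 44 mm (along y), from 46 to 78 mm above the counter; this point is 62 mm above the counter. Pinch it from above or push it
- cassette0: loose white filter cassette with two grey bands, a box 120 (x) x 50 (y) x 40 mm high, 0.15 to 0.31 kg; finger lug on the middle of its top, 36 (x) x 20 (y) mm, 40 to 70 mm above the underside: grip it from above across its 20 mm. Origin at the centre of its underside. Either end may go first. 2 or 3 cassettes are present; None if absent
- cassette1: another one, alike
- cassette2: another one, alike
- nut (a joint): brass hex clamp nut, rad: grows clockwise seen from above; starts slack between 0 and 0.25 and stops, tight, at 1.0; needs 0.15 N m. At 0 two of its flats are parallel to the rack's x axis (the others at 60 degrees to these); they turn with it. Turn it with the wrench only, not with the fingers
- nut_mid (a point): centre of the nut, 10 mm above the counter; axes turn with the nut. 36 mm across flats, 41.6 across corners, from 1 to 19 mm above the counter; a stud of 18 mm diameter rises to 26 mm. The counter round it is bare (the rack's edge is 55 mm off): the wrench lies flat on it, lowered or slid over the nut
- wrench: steel adjustable wrench, 191 mm long, 18 mm thick, 0.35 kg, lying flat; origin on the underside mid-mouth, x from handle to jaw tips (16 mm past the origin), y to the fixed jaw, z up. Handle 24 mm wide, x = -175 to -62 mm. Head x = -62 to -23 mm (throat), y = -46 to +36 mm. Fixed jaw y = +18 (face) to +36 mm; sliding jaw facing it, 16 mm thick, face at y = -36 mm + wrench_jaw
- wrench_mouth (a point): point between the jaws, 9 mm above the wrench's underside, 18 mm from the face of the fixed jaw: here lies the centre of the nut when the wrench fits it
- wrench_grip (a point): middle of the handle for gripping, near the balance point: x = -85 mm on the wrench's axis, 9 mm above its underside; grip across the 24 mm width
- wrench_jaw (a joint): sliding jaw, m: the gap between the jaws is 54 mm minus this; grows as it closes. It is driven by the worm alone, 1 mm per radian, and the worm locks it against loads of about 35 N. Starts with a gap of 44 to 48 mm
- worm_top (a point): top of the worm, a knurled roller (friction 1.2), radius 10.5, length 26 mm, axis along the wrench's y, at x = -40, y = -6, 22.5 mm above the underside, 4.5 mm proud of the head. Press a fingertip on it with 5 to 10 N and stroke: towards the jaws (+x) closes, towards the handle opens, 10.5 mm per rad, resisting with 3.5 N. When the jaws meet the nut it stalls and the finger slips
- mat: fixed black rubber mat at the robot's right, 240 x 130 mm and 4 mm thick, origin at the centre of its underside, x along its length; the wrench lies on it at the start and must lie on it again at the end
- mug: mug, 76 mm wide and 90 mm high, back right; a bystander to leave alone; origin at the centre of its underside
- dish_soap: dish-soap bottle, 60 mm wide and 170 mm high, far right; a bystander to leave alone; origin at the centre of its underside
- jar: glass jar with lid, 72 mm wide and 100 mm high, far left; a bystander to leave alone; origin at the centre of its underside
- bowl: white bowl, 110 mm wide and 45 mm high, near the robot on the right; a bystander to leave alone; origin at the centre of its underside
- tape: roll of white sealing tape, 64 mm wide and 20 mm high, lying between the bowl and the rack; a bystander to leave alone; origin at the centre of its underside
- coupling: brass pipe coupling, 40 mm wide and 36 mm high, standing between the robot and the rack on the left; a bystander to leave alone; origin at the centre of its underside
- spray_can: spray can, 54 mm wide and 150 mm high, beyond the rack; a bystander to leave alone; origin at the centre of its underside
Things that resemble listed ones, but are neither listed nor needed, are in the scene too. Of the things that look like the wrench, the larger one is meant.

How it is judged (in metres and radians):
On the way, in this order (a step that is already met when the one before it is completed fails the run):
1. every cassette present lies flat in a bay of its own, and the press bar has been slid home (x of cassette0 in the frame of rack between -0.03 and 0.034 m and z of each of cassette0, cassette1, cassette2 in the frame of rack below 0.013 m and angle between each of cassette0, cassette1, cassette2's own z axis and vertical below 0.12 rad and (y of cassette0 in the frame of rack between 0.054 and 0.07 m or y of cassette0 in the frame of rack between -0.008 and 0.008 m or y of cassette0 in the frame of rack between -0.07 and -0.054 m) and x of cassette1 in the frame of rack between -0.03 and 0.034 m and (y of cassette1 in the frame of rack between 0.054 and 0.07 m or y of cassette1 in the frame of rack between -0.008 and 0.008 m or y of cassette1 in the frame of rack between -0.07 and -0.054 m) and x of cassette2 in the frame of rack between -0.03 and 0.034 m and (y of cassette2 in the frame of rack between 0.054 and 0.07 m or y of cassette2 in the frame of rack between -0.008 and 0.008 m or y of cassette2 in the frame of rack between -0.07 and -0.054 m) and value of joint press above 0.066 m), for 0.2 s.
2. the wrench lies round the nut with its jaws closed to a gap of no more than 38 mm (horizontal distance between wrench_mouth and nut_mid below 0.008 m and height (world z) of wrench below 0.006 m and value of joint wrench_jaw between 0.016 and 0.0195 m), for 0.2 s.
3. the nut is turned tight with the wrench fitted on it (horizontal distance between wrench_mouth and nut_mid below 0.008 m and height (world z) of wrench below 0.006 m and value of joint nut above 0.94 rad), for 0.1 s.
At the end, for the whole second after the job is handed in: every cassette flat in a bay of its own within 9 mm of home, press bar within 4 mm of its stop, nut within 0.06 rad of its stop, wrench at rest flat on the mat with its grip point within 70 mm (along) and 50 mm (across) of the mat's centre (x of cassette0 in the frame of rack between 0.016 and 0.034 m and z of each of cassette0, cassette1, cassette2 in the frame of rack below 0.013 m and angle between each of cassette0, cassette1, cassette2's own z axis and vertical below 0.12 rad and (y of cassette0 in the frame of rack between 0.054 and 0.07 m or y of cassette0 in the frame of rack between -0.008 and 0.008 m or y of cassette0 in the frame of rack between -0.07 and -0.054 m) and x of cassette1 in the frame of rack between 0.016 and 0.034 m and (y of cassette1 in the frame of rack between 0.054 and 0.07 m or y of cassette1 in the frame of rack between -0.008 and 0.008 m or y of cassette1 in the frame of rack between -0.07 and -0.054 m) and x of cassette2 in the frame of rack between 0.016 and 0.034 m and (y of cassette2 in the frame of rack between 0.054 and 0.07 m or y of cassette2 in the frame of rack between -0.008 and 0.008 m or y of cassette2 in the frame of rack between -0.07 and -0.054 m) and value of joint press above 0.066 m and value of joint nut above 0.94 rad and x of wrench_grip in the frame of mat between -0.07 and 0.07 m and y of wrench_grip in the frame of mat between -0.05 and 0.05 m and z of wrench_grip in the frame of mat below 0.022 m and angle between wrench's own z axis and vertical below 0.1 rad and linear speed of wrench below 0.02 m/s); the robot touches nothing.
It fails at once if a bystander (mug, bottles, jar, bowl, tape, coupling, can) is shifted by more than 40 mm or tipped (distance of any of mug, dish_soap, jar, bowl, tape, coupling, spray_can from where it was at the start of the episode above 0.04 m or angle between any of mug, dish_soap, jar, bowl, tape, coupling, spray_can's own z axis and vertical above 0.5 rad).
It fails at once if the nut is pushed by the fingers instead of the wrench (contact force between the fingers and nut above 5 N).
Of cassette0, cassette1, cassette2 only 2 to 3 are there at a start; the rules pass over those that are not, and their reading is None.
At some moment in a run one of cassette0, cassette1, cassette2 may be knocked a few centimetres aside while the robot is not near it.
Once in a run the grip may slacken for a moment while it holds something.
It also fails if it takes over 200 s, if anything falls off the work surface, if the arm or the gripper's body presses on something with over 40 N, if the wrist force passes 120 N, or if a joint passes its speed limit or range.

ROBOT

A 6-joint arm with a two-finger parallel gripper is mounted at the origin on the work surface. World frame = base frame: x ahead of the robot, y to its left, z up, the work surface at z = 0. Lengths are in mm, angles in rad, forces in N, time in s.
With the tool pointing down it reaches from about 300 to 750 mm from the base axis. Payload 8.5 kg.
Tool frame: the origin (TCP) lies on the centre line of the jaws, within the pads' length; the fingertips stand manip.tips_ahead ahead of it and the grasp point (between the pads) lies 8 mm behind it (manip.tips_ahead is the distance from the TCP to the fingertips, in mm); z points along the fingers, y is the line along which they close (so a half turn about z gives the same grasp; the last joint's range is limited). The gripper opens to 85 mm and grips with 20 to 120 N. Pads are 22 mm wide; open, the fingers measure 114 mm over their backs; the gripper's body (76 mm by 85 mm) begins 54 mm behind the grasp point. The pads swing forward as they close: fully open they stand 13 mm farther back than shut.
Start: joints at [0.936, 0.381, 1.297, -0, 1.464, -0.215], TCP at [224.157, 502.229, 242.322] pointing down, gripper open.
Joint ranges: [-3.11, 3.11], [-0.89, 2.33], [0.22, 2.48], [-1.42, 4.56], [0.17, 2.85], [-2.88, 2.88]. Speed limits (rad/s): [2.39, 2.39, 3.14, 3.14, 3.14, 3.14].

INTERFACE

Orientations are given as [roll, pitch, yaw] about the fixed x, y, z axes, in that order (R = Rz(yaw) Ry(pitch) Rx(roll)).
In Python, from plant import status, get_image, ticket, manip gives the robot as it stands.
- The arm moves only by the tool servo_tool, never from a script. Its argument "targets" is a list of rows, each an object of numbers: "hand": the opening, from 0 (shut) to 1 (fully open); "tx", "ty", "tz": the shift along the world's x, y, z each as a share of 0.08 m, from -1 to 1; "yaw": the turn about the world's z as a share of 90 degrees, from -1 to 1. In form: [{"hand": .., "tx": .., "ty": .., "tz": .., "yaw": ..}, ...]. A call has exactly 8 rows; each row is the pose to reach, as a shift and turn from the pose commanded when the call began; what a row does not reach only later rows make up. A row lasts 1/12 s, in which the tool goes at most 41.7 mm and 7.16 degrees, less where a joint would pass 70% of its speed; a pose out of reach is approached as far as the arm can. A call with a number of a shift or a turn outside -1 to 1 is refused whole. A call with a gripper value outside its range is refused whole. The fingers move at their own pace and stop on an object; "force" is the grip in N (left out, the last holds). Time passes only in rows, so rows that repeat a pose let the fingers close, or fill a call up. It gives the time, the measured TCP pose, the force, the opening and the grip force at its end, in the units of the state.
- status.state(): the state, without advancing time (a new reading comes with each control period).
- get_image(name): name is "side" or "top" or "wrist"; returns a dict with "frame" (420x560x3 uint8, red, green, blue), "fx", "fy", "cx", "cy" (pixels), "D" ([k1, k2, p1, p2, k3] as OpenCV has them; the pictures are not rectified), "extrinsics" (4x4, takes a point from camera to world coordinates); the wrist camera has in their place "mount" (4x4, takes a point from camera to tool coordinates, whose origin is the TCP and whose axes are the flange's). Camera axes: x right, y down, z forward; pixel columns grow to the right and rows downward; lengths in mm; the calibration is good to about 2 mm. A picture is of the moment at which its call begins: read the wrist's pose just before it. There is no depth.
- ticket.job_done(): hands the job in; it is judged then, once.
The state is a dict: "time": time; "joint_positions": joint angles; "joint_velocities": joint speeds; "joint_efforts": joint torques, N m; "position": TCP position; "eef_rot": TCP orientation; "wrist_force": force on the tool from outside, world axes, zero at the start; "moment": the same for the moment, N m; "grip_width": finger opening in mm; "finger_force": force on a finger pad.
Only numpy, scipy, OpenCV 4.12 (cv2) and the standard library are available. Lean on these libraries where they do the work, as an engineer would, in place of code of your own. Each camera call takes 0.05 s, during which the arm holds its last target. There are 200 camera calls.

## Working session

There is one attempt and no reset: what is moved stays moved. The work goes in short steps, Python scripts to look and compute and a tool call to move; the robot and the scene stay as the last step left them, time stands still between calls to the robot, and variables do not carry over. Pictures are saved under pics/ and viewed, at most 14 in all, crops included, and the job is handed in when it is done.

Besides the shell and the picture viewer there is one more tool, called after "Request:" as name(argument=value, ...), one argument or row to a line, values as JSON. servo_tool: Moves the arm, as the interface text tells. Shift numbers are shares of 0.08 m and turn numbers shares of 90 degrees, none past 1 either way. Its arguments: {"type":"object","properties":{"targets":{"type":"array"},"force":{"type":"number"}},"required":["targets"]}

```bash
mkdir -p pics; ls; python3 - <<'E'
from plant import status, get_image, ticket, manip
import cv2,numpy as np
print(manip.tips_ahead, status.state())
for n in("top","side"):
    g=get_image(n); cv2.imwrite(f"pics/{n}0.png",g["frame"][:,:,::-1]); print(n,g["fx"],g["fy"],g["cx"],g["cy"],g["D"],np.round(g["extrinsics"],3).tolist())
E
```

```text
pics
11.0 {'time': 0.0, 'joint_positions': array([ 9.35718632e-01,  3.81205270e-01,  1.29827353e+00,  6.50804870e-06,
        1.46361191e+00, -2.15298683e-01]), 'joint_velocities': array([ 1.60199266e-03, -7.66389770e-04, -2.47415672e-04, -3.08745576e-04,
        1.45602549e-03, -1.14518192e-05]), 'joint_efforts': array([-1.18228381e-03, -4.48453689e+01, -2.31276047e+01, -2.92395189e-04,
        4.83379641e-03,  7.70504334e-05]), 'position': array([223.98470899, 502.01434521, 241.70248889]), 'eef_rot': array([-3.14013057e+00, -3.26363085e-04,  2.72181270e+00]), 'wrist_force': array([-0.30101089,  0.00167596,  0.22808087]), 'moment': array([ 0.03196322, -0.00157032,  0.02314434]), 'finger_force': 0.0, 'grip_width': 85.46694140801056}
top 422.7640813338297 422.7640813338297 271.10056395385124 215.59693270492957 [-0.11924626  0.          0.          0.          0.        ] [[0.022, -0.991, 0.133, 414.0], [-1.0, -0.021, 0.011, -78.983], [-0.008, -0.134, -0.991, 1216.089], [0.0, 0.0, 0.0, 1.0]]
side 528.6133228587728 528.6133228587728 284.53952505588467 212.0641947476687 [-0.20149095  0.          0.          0.          0.        ] [[-0.998, -0.048, 0.049, 477.317], [-0.067, 0.534, -0.843, 1031.955], [0.014, -0.844, -0.536, 754.893], [0.0, 0.0, 0.0, 1.0]]
```

View pics/top0.png

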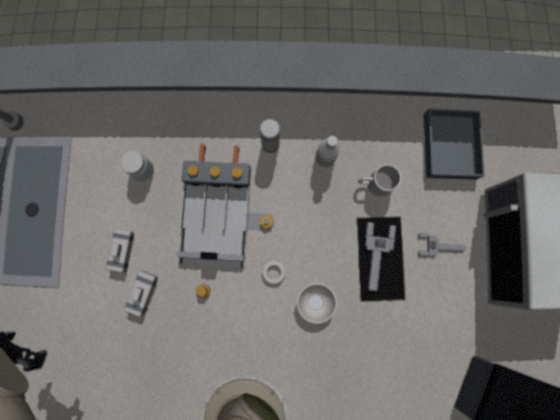

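View pics/side0.png

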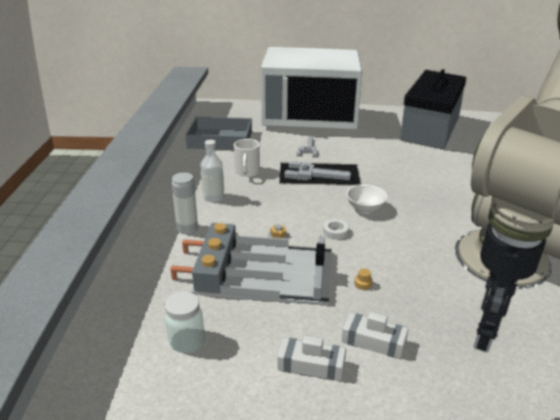

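The top view shows two white cassettes at (120,251) and (141,294), the rack at (215,215) with its nut at (266,222), and the press lug at (209,256). There are two wrench-like things: the larger on the black mat at (378,255) and a small one off the mat at (440,245). The larger, on the mat, is the one meant. Next I'll write helpers and take coarse positions.

```bash
cat > h.py <<'E'
from plant import status, get_image, ticket, manip
import cv2, numpy as np
from scipy.spatial.transform import Rotation as R
class Cam:
    def __init__(s,n):
        st=status.state(); g=get_image(n); s.f=g["frame"][:,:,::-1].copy()
        s.K=np.array([[g["fx"],0,g["cx"]],[0,g["fy"],g["cy"]],[0,0,1]]); s.D=np.array(g["D"],float)
        if n=="wrist":
            T=np.eye(4); T[:3,:3]=R.from_euler("xyz",st["eef_rot"]).as_matrix(); T[:3,3]=st["position"]
            s.E=T@np.array(g["mount"])
        else: s.E=np.array(g["extrinsics"])
    def ray(s,p,z):
        q=cv2.undistortPoints(np.array(p,float).reshape(-1,1,2),s.K,s.D).reshape(-1,2)
        d=np.c_[q,np.ones(len(q))]@s.E[:3,:3].T; c=s.E[:3,3]
        return (c+d*((z-c[2])/d[:,2])[:,None])[:,:2]
    def proj(s,P):
        M=np.linalg.inv(s.E); return cv2.projectPoints(np.array(P,float).reshape(-1,3),cv2.Rodrigues(M[:3,:3])[0],M[:3,3],s.K,s.D)[0].reshape(-1,2)
    def save(s,n,c=None,k=1):
        f=s.f if c is None else s.f[c[1]:c[3],c[0]:c[2]]
        cv2.imwrite("pics/"+n,cv2.resize(f,None,fx=k,fy=k,interpolation=cv2.INTER_CUBIC))
def blobs(m,lo=20):
    cs,_=cv2.findContours(m.astype(np.uint8),cv2.RETR_EXTERNAL,cv2.CHAIN_APPROX_NONE)
    return sorted([c for c in cs if cv2.contourArea(c)>=lo],key=cv2.contourArea)[::-1]
def pose():
    s=status.state(); print("t %.2f"%s["time"],"pos",s["position"].round(1),"yaw %.1f"%np.degrees(s["eef_rot"][2]),"rp",np.degrees(s["eef_rot"][:2]).round(1),"F",s["wrist_force"].round(1),"w %.1f f %.1f"%(s["grip_width"],s["finger_force"]))
E
python3 - <<'E'
from h import *
c=Cam("top")
for n,p,z in [("casA",(120,251),55),("casB",(141,294),55),("rack",(215,215),8),("nut",(266,222),26),("lug",(209,256),78),("wr head",(379,242),18),("wr end",(375,288),15),("mat",(381,258),4),("hdrL",(193,171),63),("hdrR",(237,173),63)]:
    print(n,c.ray([p],z)[0].round())
c.save("wr.png",(340,200,480,310),5)
E
```

```text
casA [462. 354.]
casB [345. 287.]
rack [575.  97.]
nut [556. -52.]
lug [454.  99.]
wr head [ 506. -375.]
wr end [ 376. -364.]
mat [ 461. -384.]
hdrL [691. 156.]
hdrR [688.  32.]
```

View pics/wr.png

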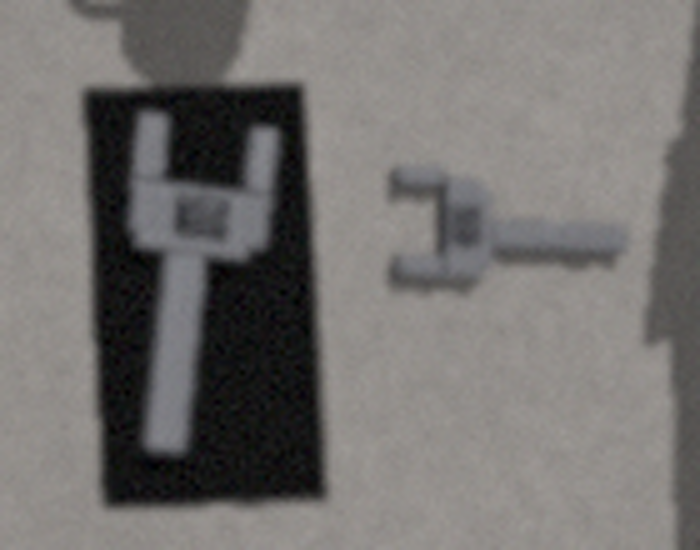

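The larger wrench on the mat is confirmed at top-view pixel (378,255), with its jaws pointing away from the robot. Next I'll move the wrist over the cassettes for a better measurement.

Request:
servo_tool(
  targets=[
    {"hand": 1, "tx": 0.25, "ty": -0.3, "tz": 0.2, "yaw": 0},
    {"hand": 1, "tx": 0.5, "ty": -0.6, "tz": 0.4, "yaw": 0},
    {"hand": 1, "tx": 0.75, "ty": -0.9, "tz": 0.6, "yaw": 0},
    {"hand": 1, "tx": 0.9, "ty": -1, "tz": 0.6, "yaw": 0},
    {"hand": 1, "tx": 0.9, "ty": -1, "tz": 0.6, "yaw": 0},
    {"hand": 1, "tx": 0.9, "ty": -1, "tz": 0.6, "yaw": 0},
    {"hand": 1, "tx": 0.9, "ty": -1, "tz": 0.6, "yaw": 0},
    {"hand": 1, "tx": 0.9, "ty": -1, "tz": 0.6, "yaw": 0},
  ],
)

```text
time: 0.82
position: [295.3, 422.7, 289.8]
eef_rot: [-3.141, -0.001, 2.723]
wrist_force: [-0.5, 0.1, -0.4]
grip_width: 85.4
finger_force: 0.0
```

```bash
python3 - <<'E'
from h import *
pose(); c=Cam("wrist"); c.save("w1.png"); print(c.E.round(2)); print(c.K[0,0],c.D)
print(np.round(get_image("wrist")["mount"],2))
E
```

```text
t 0.82 pos [295.3 422.7 289.8] yaw 156.0 rp [-179.9   -0. ] F [-0.5  0.1 -0.4] w 85.4 f 0.0
[[ 4.1000e-01  8.8000e-01  2.5000e-01  2.3015e+02]
 [ 9.1000e-01 -3.9000e-01 -1.1000e-01  4.5238e+02]
 [-0.0000e+00  2.8000e-01 -9.6000e-01  4.2193e+02]
 [ 0.0000e+00  0.0000e+00  0.0000e+00  1.0000e+00]]
305.7651386608302 [-0.03954672  0.          0.          0.          0.        ]
[[  -0.     -0.96   -0.28   71.69]
 [   1.     -0.     -0.      0.46]
 [   0.     -0.28    0.96 -132.11]
 [   0.      0.      0.      1.  ]]
```

View pics/w1.png

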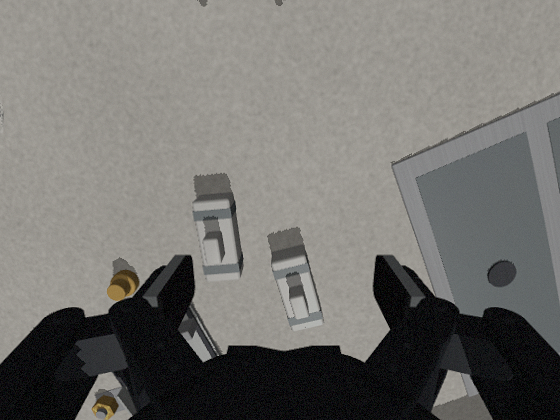

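The wrist picture shows cassette B at (217,237) and cassette A at (297,290), with the coupling at (122,283) and no third cassette. Next I'll get the lug and body outlines by brightness.

```bash
cat >> h.py <<'E'
def cassettes(c,lo=190,zb=0,show=True):
    "lug-top (z=70) and body-top (z=40) rectangles of white blobs, by brightness"
    g=c.f.min(2); out=[]
    for b in blobs(cv2.morphologyEx((g>lo).astype(np.uint8),cv2.MORPH_CLOSE,np.ones((9,9))),300):
        P=c.ray(b.reshape(-1,2),zb+40).astype(np.float32); r=cv2.minAreaRect(P)
        print("px",b.reshape(-1,2).mean(0).round(),"z40 rect",np.round(r[0],1),np.round(r[1],1),round(r[2],1))
E
python3 - <<'E'
from h import *
c=Cam("wrist"); g=c.f.min(2)
print(g[150:340:8,150:340:8])
c.save("w1c.png",(180,160,340,340),4)
for lo in(150,165,180): print(lo); cassettes(c,lo)
E
```

```text
[[139 144 145 140 140 145 141 150 148 146 144 152 143 147 145 142 146 148
  148 146 144 146 147 146]
 [140 142 143 141 143 141 142 144 145 146 144 142 135 142 143 142 145 147
  147 151 147 151 150 144]
 [139 140 148 145 145 140 148 139 144 146 142 150 147 143 139 146 147 146
  150 148 151 151 147 145]
 [145 143 143 143 143 140 144 138  97  94 139 146 148 147 150 145 150 147
  147 151 146 146 151 146]
 [140 141 146 142 141 137  88  96  93  92 110 146 147 144 149 149 147 147
  152 146 149 149 148 151]
 [145 138 146 140 143 142  91  90  95  96  95 147 139 148 156 144 147 142
  144 151 153 144 154 151]
 [135 139 146 144 146 143  73  69  72  86  70 144 146 147 146 148 141 151
  142 146 151 146 151 149]
 [142 144 147 137 143 135 160 158 160 162  65 146 150 143 146 142 147 143
  149 149 147 151 147 148]
 [149 142 140 141 143 139  99 100 106 103 113 145 148 144 148 142 144 152
  148 149 154 151 145 146]
 [142 141 142 144 143 140 164 106 105 163 151 151 143 147 145 143 146 148
  144 148 146 143 146 143]
 [142 145 144 153 140 146 153 103 101 164 164 100 148 147 153 147 126  93
   93 148 145 14
[... 1083 characters left out ...]
143 149 156
  118 123 127 121 149 149]
 [  6   4  16   0  61  55  48 147 143 142 149 140 147 144 145 147 147 142
  175 172 176 147 154 144]
 [ 11   0  12  19 132  48  91 150 145 153 154 144 137 139 143 150 139 143
  149 141 151 150 140 145]]
150
px [286. 221.] z40 rect [388.2 391.8] [285.9 394.9] 67.7
px [ 51. 282.] z40 rect [299.5  22.9] [154.7 236.2] 0.6
px [29. 92.] z40 rect [ 76.6 186.7] [ 94.2 171.1] 56.9
px [198.  30.] z40 rect [113.  402.6] [132.6  76.5] 65.1
px [217. 339.] z40 rect [490.9 221.7] [93.3 74.4] 27.4
px [ 97. 395.] z40 rect [512.1 -10.9] [ 35.6 116.5] 31.9
165
px [299. 301.] z40 rect [476.1 368.9] [43.3 89. ] 81.1
px [223. 245.] z40 rect [343.8 302.5] [41.3 63.4] 71.4
180
```

View pics/w1c.png

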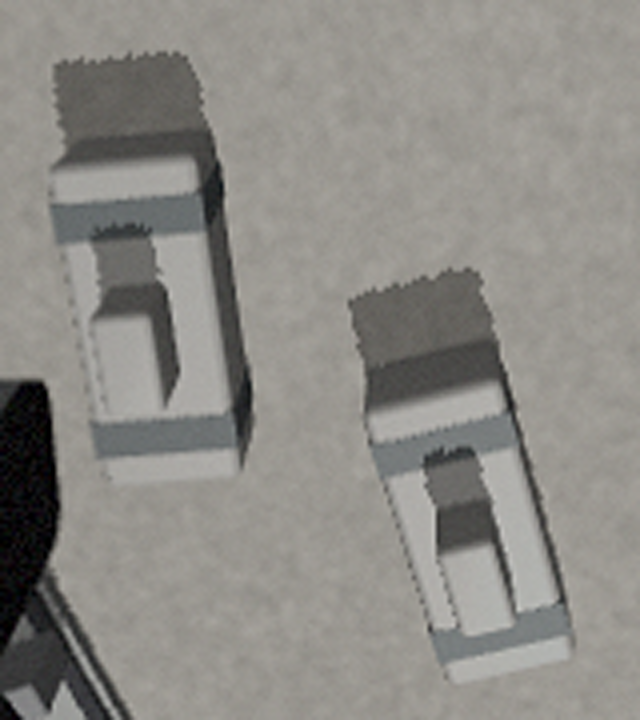

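The crop shows both cassettes lying upright with clear body-top corners. I'll cast the corners I picked onto z=40 and the lug corners onto z=70.

```bash
python3 - <<'E'
from h import *
c=Cam("wrist")
Q={"B":([(53,170),(198,158),(241,472),(108,483)],[(92,318),(150,314),(165,410),(105,415)]),
"A":([(368,414),(503,385),(572,652),(450,683)],[(440,552),(497,542),(517,628),(457,636)])}
for k,(b,l) in Q.items():
    for z,q in((40,b),(70,l)):
        P=c.ray(np.array(q)/4+[180,160],z)
        d=(P[2]+P[3]-P[0]-P[1])/2; e=(P[1]+P[2]-P[0]-P[3])/2
        print(k,z,P.mean(0).round(1),"len",np.linalg.norm(d).round(1),"wid",np.linalg.norm(e).round(1),"yaw",np.degrees(np.arctan2(d[1],d[0])).round(1),np.degrees(np.arctan2(-e[0],e[1])).round(1))
t=Cam("top")
print(t.ray([(120,251),(141,294)],55))
E
```

```text
B 40 [343.9 303.9] len 115.0 wid 47.6 yaw -19.3 -18.8
B 70 [343.5 303. ] len 33.3 wid 18.9 yaw -20.3 -19.1
A 40 [463.7 371.7] len 113.6 wid 47.3 yaw -9.4 -8.9
A 70 [463.9 371.4] len 33.8 wid 19.8 yaw -12.6 -13.9
[[461.58214945 353.87130995]
 [344.98949826 287.19234408]]
```

```bash
python3 - <<'E'
from h import *
w=Cam("wrist"); t=Cam("top"); s=Cam("side")
for n,c in(("w",w),("t",t),("s",s)):
    hsv=cv2.cvtColor(c.f,cv2.COLOR_BGR2HSV)
    m=(hsv[...,0]>8)&(hsv[...,0]<28)&(hsv[...,1]>120)&(hsv[...,2]>80)
    for b in blobs(m,10): p=b.reshape(-1,2).mean(0); print(n,p.round(1),cv2.contourArea(b),[c.ray([p],z)[0].round(1) for z in(18,26,63)])
# cassettes in top: bright mask
g=cv2.GaussianBlur(t.f,(0,0),.7).min(2); print(g[225:315,105:160].max())
for lo in(140,150,160):
  m=np.zeros_like(g); m[225:320,100:165]=(g[225:320,100:165]>lo)
  for b in blobs(m,15): print(lo,b.reshape(-1,2).mean(0).round(1),cv2.contourArea(b),t.ray([b.reshape(-1,2).mean(0)],45)[0].round(1))
print("proj A,B in top",t.proj([[464,371,70],[344,303,70],[464,371,40],[344,303,40]]).round(1), s.proj([[464,371,70],[344,303,70]]).round(1))
E
```

```text
w [120.6 286.7] 505.5 [array([356.4, 125. ]), array([353.9, 131.4]), array([342.4, 161.4])]
w [103.3 409.3] 112.5 [array([555.4, -45.4]), array([549. , -35.5]), array([519.2,  10. ])]
t [202.7 290.7] 107.5 [array([357.8, 122.1]), array([358.2, 120.7]), array([359.9, 114.5])]
t [266.  221.4] 99.0 [array([558.2, -51.5]), array([557.3, -51.7]), array([552.8, -52.6])]
t [192.7 170.3] 60.5 [array([704. , 166.4]), array([702. , 164.7]), array([693.1, 157.2])]
t [214.6 171.5] 59.0 [array([701.5, 101.9]), array([699.6, 100.7]), array([690.7,  95.1])]
t [236.8 172.6] 58.5 [array([699.2,  36.8]), array([697.3,  36. ]), array([688.5,  32.4])]
t [201.4 152.5] 34.0 [array([758.2, 143.3]), array([755.9, 141.9]), array([745.2, 135. ])]
t [235.5 154. ] 22.5 [array([755.3,  42.8]), array([753. ,  41.9]), array([742.4,  38.2])]
s [ 79.1 142.3] 471.0 [array([1270., -506.]), array([1261.3, -489.3]), array([1221.5, -412. ])]
s [363.4 279.1] 192.5 [array([354.6, 131.1]), array([355.9, 140.9]), array([362.1, 186.2])]
s [208.  260.4] 79.0 [array([704.9,  93.8]), array([702.4, 104. ]), array([691. , 151.1])]
[... 497 characters left out ...]
40 [116.1 249.6] 176.5 [465.7 369.4]
140 [116.  228.4] 137.0 [525.7 373.5]
140 [150.8 245.6] 71.5 [479.5 269.4]
140 [106.1 284.7] 68.5 [366.3 392.5]
140 [102.4 302.7] 44.0 [315.9 400.3]
140 [145.  275.2] 41.0 [396.8 281.6]
140 [136.1 228.7] 28.0 [526.2 314.6]
140 [113.5 267.9] 22.0 [414.  373.7]
140 [131.7 311. ] 20.5 [296.7 314.5]
140 [104.1 239.5] 15.5 [493.1 406.6]
140 [133.  260.2] 15.0 [437.4 318.3]
150 [119.2 247.8] 79.5 [470.9 360.5]
150 [142.7 289. ] 47.0 [358.3 286.3]
150 [134.9 293.3] 36.5 [345.8 307.8]
150 [121.5 231. ] 18.0 [518.5 356.9]
150 [145.5 275.4] 16.0 [396.1 280.1]
proj A,B in top [[112.2 249.7]
 [133.6 294.4]
 [116.1 250.2]
 [137.1 293.9]] [[311.8 339.7]
 [376.7 316.4]]
```

Both views agree on cassette A at about (464,371) with yaw -10°, and B at about (344,303) with yaw -19°. I'll hover near A and check it close up.

Request:
servo_tool(
  targets=[
    {"hand": 1, "tx": 0.3, "ty": -0.1, "tz": -0.2, "yaw": 0.03},
    {"hand": 1, "tx": 0.6, "ty": -0.2, "tz": -0.4, "yaw": 0.06},
    {"hand": 1, "tx": 0.9, "ty": -0.3, "tz": -0.6, "yaw": 0.1},
    {"hand": 1, "tx": 0.9, "ty": -0.3, "tz": -0.6, "yaw": 0.1},
    {"hand": 1, "tx": 0.9, "ty": -0.3, "tz": -0.6, "yaw": 0.1},
    {"hand": 1, "tx": 0.9, "ty": -0.3, "tz": -0.6, "yaw": 0.1},
    {"hand": 1, "tx": 0.9, "ty": -0.3, "tz": -0.6, "yaw": 0.1},
    {"hand": 1, "tx": 0.9, "ty": -0.3, "tz": -0.6, "yaw": 0.1},
  ],
)

```text
time: 1.88
position: [367.5, 398.7, 243.2]
eef_rot: [3.14, 0.001, 2.88]
wrist_force: [0.7, 0.6, 1.0]
grip_width: 85.7
finger_force: 0.0
```

Request:
servo_tool(
  targets=[
    {"hand": 1, "tx": 0.3, "ty": -0.1, "tz": -0.2, "yaw": 0.03},
    {"hand": 1, "tx": 0.6, "ty": -0.2, "tz": -0.4, "yaw": 0.05},
    {"hand": 1, "tx": 0.9, "ty": -0.3, "tz": -0.6, "yaw": 0.05},
    {"hand": 1, "tx": 0.9, "ty": -0.3, "tz": -0.6, "yaw": 0.05},
    {"hand": 1, "tx": 0.9, "ty": -0.3, "tz": -0.6, "yaw": 0.05},
    {"hand": 1, "tx": 0.9, "ty": -0.3, "tz": -0.6, "yaw": 0.05},
    {"hand": 1, "tx": 0.9, "ty": -0.3, "tz": -0.6, "yaw": 0.05},
    {"hand": 1, "tx": 0.9, "ty": -0.3, "tz": -0.6, "yaw": 0.05},
  ],
)

```text
time: 2.55
position: [439.4, 374.9, 195.4]
eef_rot: [3.14, 0.001, 2.959]
wrist_force: [0.4, -0.0, 0.0]
grip_width: 85.9
finger_force: 0.0
```

```bash
cat >> h.py <<'E'
def lug(c,xy,z=70,lo=155,r=60):
    "bright blob at the predicted lug top; min-area rect on plane z"
    p=c.proj([[*xy,z]])[0]; g=cv2.GaussianBlur(c.f,(0,0),.8).min(2); m=np.zeros_like(g)
    x,y=p.astype(int); sl=np.s_[max(0,y-r):y+r,max(0,x-r):x+r]; m[sl]=g[sl]>lo
    print("pred px",p.round())
    for b in blobs(m,60):
        q=cv2.minAreaRect(c.ray(b.reshape(-1,2),z).astype(np.float32)); print(" px",b.reshape(-1,2).mean(0).round(),np.round(q[0],1),np.round(q[1],1),round(q[2],1))
E
python3 - <<'E'
from h import *
pose(); c=Cam("wrist"); c.save("w2.png"); lug(c,(464,371)); lug(c,(464,371),40)
print(c.proj([[464,371,70],[446,380,70],[482,362,70]]))
E
```

```text
t 2.55 pos [439.4 374.9 195.4] yaw 169.5 rp [1.799e+02 1.000e-01] F [ 0.4 -0.   0. ] w 85.9 f 0.0
pred px [283. 227.]
 px [283. 219.] [454.1 372.4] [39.2 58.3] 81.0
 px [284. 264.] [500.9 365.2] [38.4  9.3] 79.5
 px [281. 167.] [410.5 379.2] [38.1  1.7] 79.5
pred px [283. 216.]
 px [283. 219.] [464.1 370.6] [43.8 65.1] 81.0
 px [281. 164.] [412.4 378.7] [42.7  8.3] 81.4
 px [284. 264.] [516.3 362.5] [42.8 10.4] 79.5
[[283.43056502 226.93567628]
 [289.76001575 206.28068515]
 [277.35132272 246.76571686]]
```

View pics/w2.png

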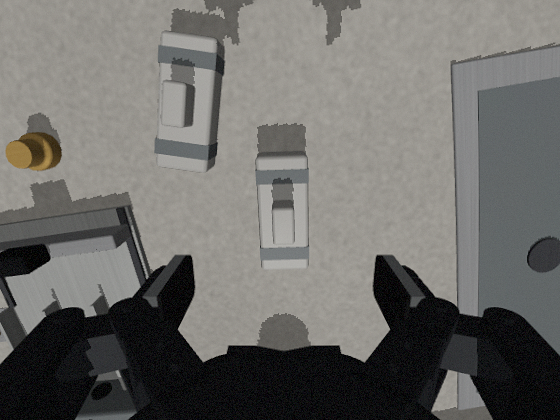

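The close view puts A's lug at (283,224), as predicted. Descending to grip it.

Request:
servo_tool(
  targets=[
    {"hand": 0.8, "tx": 0.2, "ty": -0.04, "tz": -0.2, "yaw": 0.01},
    {"hand": 0.8, "tx": 0.3, "ty": -0.04, "tz": -0.4, "yaw": 0.01},
    {"hand": 0.8, "tx": 0.3, "ty": -0.04, "tz": -0.6, "yaw": 0.01},
    {"hand": 0.8, "tx": 0.3, "ty": -0.04, "tz": -0.8, "yaw": 0.01},
    {"hand": 0.8, "tx": 0.3, "ty": -0.04, "tz": -0.9, "yaw": 0.01},
    {"hand": 0.8, "tx": 0.3, "ty": -0.04, "tz": -0.9, "yaw": 0.01},
    {"hand": 0.8, "tx": 0.3, "ty": -0.04, "tz": -0.9, "yaw": 0.01},
    {"hand": 0.8, "tx": 0.3, "ty": -0.04, "tz": -0.9, "yaw": 0.01},
  ],
  force=50,
)

```text
time: 3.27
position: [464.4, 371.4, 123.5]
eef_rot: [3.14, 0.002, 2.973]
wrist_force: [-1.1, -0.2, -0.6]
grip_width: 68.7
finger_force: 0.0
```

Request:
servo_tool(
  targets=[
    {"hand": 0.8, "tx": 0, "ty": 0, "tz": -0.3, "yaw": 0},
    {"hand": 0.8, "tx": 0, "ty": 0, "tz": -0.6, "yaw": 0},
    {"hand": 0.8, "tx": 0, "ty": 0, "tz": -0.84, "yaw": 0},
    {"hand": 0.8, "tx": 0, "ty": 0, "tz": -0.84, "yaw": 0},
    {"hand": 0, "tx": 0, "ty": 0, "tz": -0.84, "yaw": 0},
    {"hand": 0, "tx": 0, "ty": 0, "tz": -0.84, "yaw": 0},
    {"hand": 0, "tx": 0, "ty": 0, "tz": -0.84, "yaw": 0},
    {"hand": 0, "tx": 0, "ty": 0, "tz": -0.84, "yaw": 0},
  ],
)

```text
time: 3.93
position: [464.7, 371.3, 56.6]
eef_rot: [3.14, 0.002, 2.973]
wrist_force: [0.3, -1.4, 0.2]
grip_width: 20.0
finger_force: 7.2
```

Request:
servo_tool(
  targets=[
    {"hand": 0, "tx": 0, "ty": 0, "tz": 0, "yaw": 0},
    {"hand": 0, "tx": 0, "ty": 0, "tz": 0, "yaw": 0},
    {"hand": 0, "tx": 0, "ty": 0, "tz": 0, "yaw": 0},
    {"hand": 0, "tx": 0, "ty": 0, "tz": 0.2, "yaw": 0},
    {"hand": 0, "tx": 0, "ty": 0, "tz": 0.4, "yaw": 0},
    {"hand": 0, "tx": 0, "ty": 0, "tz": 0.6, "yaw": 0},
    {"hand": 0, "tx": 0, "ty": 0, "tz": 0.8, "yaw": 0},
    {"hand": 0, "tx": 0, "ty": 0, "tz": 1, "yaw": 0},
  ],
)

```text
time: 4.6
position: [464.0, 370.9, 136.0]
eef_rot: [-3.141, -0.0, 2.973]
wrist_force: [0.4, 0.3, -0.9]
grip_width: 19.0
finger_force: 51.4
```

A is held with a grip width of 19 mm. Carrying it over the left bay and looking at the rack.

Request:
servo_tool(
  targets=[
    {"hand": 0, "tx": 0.1, "ty": -0.2, "tz": 0.3, "yaw": 0.02},
    {"hand": 0, "tx": 0.2, "ty": -0.4, "tz": 0.5, "yaw": 0.04},
    {"hand": 0, "tx": 0.3, "ty": -0.6, "tz": 0.7, "yaw": 0.06},
    {"hand": 0, "tx": 0.4, "ty": -0.8, "tz": 0.8, "yaw": 0.08},
    {"hand": 0, "tx": 0.5, "ty": -1, "tz": 0.8, "yaw": 0.08},
    {"hand": 0, "tx": 0.5, "ty": -1, "tz": 0.8, "yaw": 0.08},
    {"hand": 0, "tx": 0.5, "ty": -1, "tz": 0.8, "yaw": 0.08},
    {"hand": 0, "tx": 0.5, "ty": -1, "tz": 0.8, "yaw": 0.08},
  ],
)

```text
time: 5.27
position: [503.7, 291.4, 198.9]
eef_rot: [3.142, -0.001, 3.099]
wrist_force: [-0.9, -0.3, -1.0]
grip_width: 18.7
finger_force: 51.5
```

Request:
servo_tool(
  targets=[
    {"hand": 0, "tx": 0.15, "ty": -0.3, "tz": 0, "yaw": 0},
    {"hand": 0, "tx": 0.3, "ty": -0.6, "tz": 0, "yaw": 0},
    {"hand": 0, "tx": 0.5, "ty": -1, "tz": 0, "yaw": 0},
    {"hand": 0, "tx": 0.5, "ty": -1, "tz": 0, "yaw": 0},
    {"hand": 0, "tx": 0.5, "ty": -1, "tz": 0, "yaw": 0},
    {"hand": 0, "tx": 0.5, "ty": -1, "tz": 0, "yaw": 0},
    {"hand": 0, "tx": 0.5, "ty": -1, "tz": 0, "yaw": 0},
    {"hand": 0, "tx": 0.5, "ty": -1, "tz": 0, "yaw": 0},
  ],
)

```text
time: 5.93
position: [543.6, 212.2, 199.1]
eef_rot: [3.141, -0.0, 3.1]
wrist_force: [-0.4, -0.2, -1.3]
grip_width: 19.5
finger_force: 55.1
```

Request:
servo_tool(
  targets=[
    {"hand": 0, "tx": 0.2, "ty": -0.3, "tz": 0, "yaw": 0},
    {"hand": 0, "tx": 0.4, "ty": -0.6, "tz": 0, "yaw": 0},
    {"hand": 0, "tx": 0.5, "ty": -0.65, "tz": 0, "yaw": 0},
    {"hand": 0, "tx": 0.5, "ty": -0.65, "tz": 0, "yaw": 0},
    {"hand": 0, "tx": 0.5, "ty": -0.65, "tz": 0, "yaw": 0},
    {"hand": 0, "tx": 0.5, "ty": -0.65, "tz": 0, "yaw": 0},
    {"hand": 0, "tx": 0.5, "ty": -0.65, "tz": 0, "yaw": 0},
    {"hand": 0, "tx": 0.5, "ty": -0.65, "tz": 0, "yaw": 0},
  ],
)

```text
time: 6.6
position: [583.6, 159.9, 199.3]
eef_rot: [3.141, -0.0, 3.1]
wrist_force: [0.2, 0.3, -1.8]
grip_width: 19.1
finger_force: 55.3
```

```bash
python3 - <<'E'
from h import *
pose(); c=Cam("wrist"); c.save("w3.png")
o=np.array([573.5,98]);a=np.radians(-2.2);M=np.array([[np.cos(a),-np.sin(a)],[np.sin(a),np.cos(a)]])
for n,p,z in[("hdrfaceL",(85,62),63),("wall01near",(-41,31),30),("wall01far",(85,31),30),("wall12near",(-41,-31),30),("wall12far",(85,-31),30),("nut",(-10,-150),26),("lug",(-119,0),78)]:
    print(n,c.proj([[*(o+M@p),z]])[0].round(1))
E
```

```text
t 6.60 pos [583.6 159.9 199.3] yaw 177.6 rp [180.  -0.] F [ 0.2  0.3 -1.8] w 19.1 f 55.3
hdrfaceL [282.8 273.3]
wall01near [250.4 139.9]
wall01far [254.3 258.3]
wall12near [186.8 140.4]
wall12far [197.4 258.3]
nut [ 76.4 172.1]
lug [199.7  40.7]
```

View pics/w3.png

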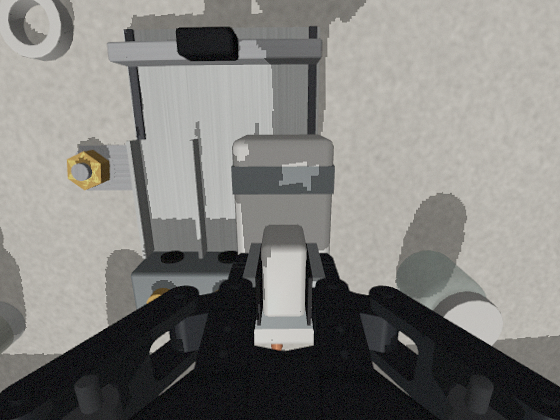

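The picture shows the held cassette at centre (283,200). The wall between the middle and right bays has its near end at (196,139), the nut is at (88,170) and the press lug at (207,42). These sit about 7 px to the right of my top-camera estimate. I'll use the held cassette to check the wrist camera's lateral bias.

```bash
python3 - <<'E'
from h import *
c=Cam("wrist"); s=status.state(); Rm=R.from_euler("xyz",s["eef_rot"]).as_matrix()
# held cassette, tool frame: x along -> near end +60, body top at +16.6 ahead of TCP, underside +56.6
for n,p in[("top near +25",(60,25,16.6)),("top near -25",(60,-25,16.6)),("bottom near +25",(60,25,56.6)),("bot near-25",(60,-25,56.6)),("lugtop near +10",(18,10,-13.4)),("lugtop near -10",(18,-10,-13.4))]:
    print(n,c.proj([s["position"]+Rm@np.array(p)])[0].round(1))
g=c.f.astype(int)
def edges(row,a,b):
    v=cv2.GaussianBlur(c.f,(0,0),.8)[row-1:row+2].mean((0,2)); d=np.diff(v); return [(i,int(d[i])) for i in range(a,b) if abs(d[i])>12 and abs(d[i])==abs(d[max(0,i-2):i+3]).max()]
for r in(100,120,150,180,200,215,240): print(r,edges(r,100,345))
c.save("w3c.png",(50,20,350,270),2.6)
E
```

```text
top near +25 [334.1 140.6]
top near -25 [229.7 140.6]
bottom near +25 [323.5 135.3]
bot near-25 [240.9 135.3]
lugtop near +10 [305.4 247.4]
lugtop near -10 [258.1 247.4]
100 [(131, -42), (141, 58), (272, -30), (307, -43), (315, 30), (325, 25)]
120 [(134, -51), (143, 56), (271, -32), (307, -33), (315, 36), (322, 22)]
150 [(108, 22), (130, -45), (142, 31), (193, -47), (198, 20), (201, 31), (231, -27), (248, -32), (333, 30)]
180 [(100, -44), (105, 13), (109, 20), (134, -40), (144, 25), (147, 32), (195, -45), (203, 34), (231, -50), (278, 15), (310, -29), (333, 37)]
200 [(137, -43), (148, 30), (197, -46), (205, 34), (234, -30), (331, 34)]
215 [(139, -43), (151, 36), (198, -48), (205, 44), (234, -23), (241, -32), (330, 36)]
240 [(143, -47), (152, 23), (200, -24), (206, 22), (237, 29), (243, -36), (261, -23), (304, 19), (329, 36)]
```

View pics/w3c.png

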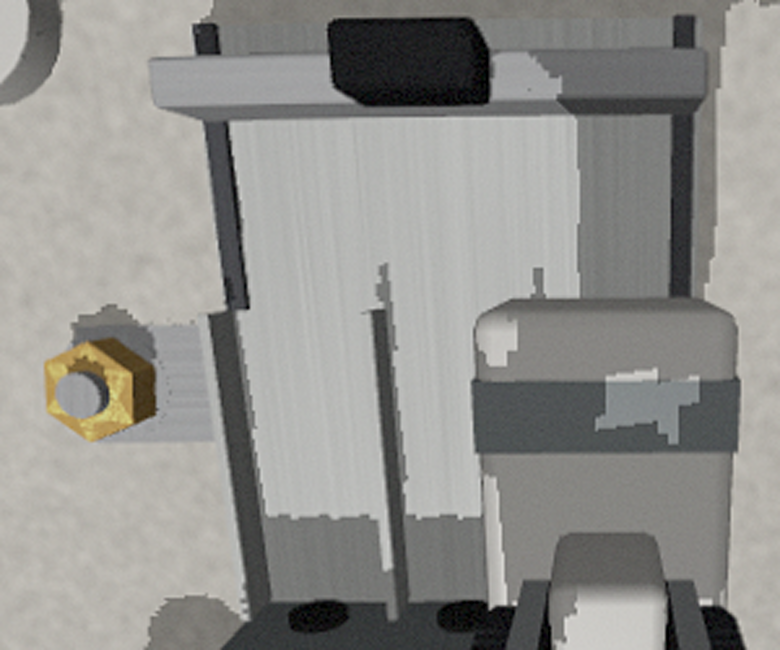

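The held cassette's edges (231 and 333) match the prediction, so the wrist camera is sound. I'll fit the rack from the wall edges in this picture.

```bash
python3 - <<'E'
from h import *
c=Cam("wrist")
A=c.ray([(193.5,150),(195.5,180),(197.5,200),(198.5,215),(200.5,240)],30)
B=c.ray([(130.5,150),(134.5,180),(137.5,200),(139.5,215),(143.5,240)],30)
for n,P in(("y-33",A),("y-95",B)):
    k=np.polyfit(P[:,0],P[:,1],1); print(n,P[[0,-1]].round(1).tolist(),"yaw",np.degrees(np.arctan(k[0])).round(2),"y at x=575",np.polyval(k,575).round(1))
print("tip x",c.ray([(195,140)],30).round(1),"hdr",c.ray([(152,253),(200,252)],63).round(1))
print("stud",c.ray([(81.5,171.5)],26).round(1),"nut top corners->", c.ray(np.array([(45,365),(92,342),(133,372),(135,415),(92,440),(47,418)])/2.6+[50,20],19).mean(0).round(1))
print("lug",c.ray(np.array([(330,20),(475,20),(490,103),(362,103)])/2.6+[50,20],78).round(1))
print("bar near face", c.ray(np.array([(150,60),(708,52)])/2.6+[50,20],46).round(1))
E
```

```text
y-33 [[541.1, 73.8], [636.2, 69.5]] yaw -2.54 y at x=575 72.2
y-95 [[538.1, 11.1], [633.8, 7.9]] yaw -1.98 y at x=575 9.7
tip x [[531.6  76.4]] hdr [[634.3  30.8]
 [635.   77.7]]
stud [[557.6 -46.2]] nut top corners-> [558.2 -47.3]
lug [[444.9  86.1]
 [447.1 128. ]
 [469.6 130.6]
 [467.7  92.8]]
bar near face [[444.6  14.6]
 [451.7 198.9]]
```

Request:
servo_tool(
  targets=[
    {"hand": 0, "tx": 0, "ty": 0.08, "tz": 0, "yaw": 0},
    {"hand": 0, "tx": 0, "ty": 0.08, "tz": -0.2, "yaw": 0},
    {"hand": 0, "tx": 0, "ty": 0.08, "tz": -0.4, "yaw": 0},
    {"hand": 0, "tx": 0, "ty": 0.08, "tz": -0.6, "yaw": 0},
    {"hand": 0, "tx": 0, "ty": 0.08, "tz": -0.8, "yaw": 0},
    {"hand": 0, "tx": 0, "ty": 0.08, "tz": -1, "yaw": 0},
    {"hand": 0, "tx": 0, "ty": 0.08, "tz": -1, "yaw": 0},
    {"hand": 0, "tx": 0, "ty": 0.08, "tz": -1, "yaw": 0},
  ],
)

```text
time: 7.42
position: [584.0, 165.8, 118.9]
eef_rot: [-3.142, -0.001, 3.099]
wrist_force: [0.0, -1.2, -1.2]
grip_width: 19.1
finger_force: 55.3
```

Request:
servo_tool(
  targets=[
    {"hand": 0, "tx": 0, "ty": 0, "tz": -0.1, "yaw": 0},
    {"hand": 0, "tx": 0, "ty": 0, "tz": -0.2, "yaw": 0},
    {"hand": 0, "tx": 0, "ty": 0, "tz": -0.25, "yaw": 0},
    {"hand": 0, "tx": 0, "ty": 0, "tz": -0.25, "yaw": 0},
    {"hand": 0, "tx": 0, "ty": 0, "tz": -0.25, "yaw": 0},
    {"hand": 0, "tx": 0, "ty": 0, "tz": -0.25, "yaw": 0},
    {"hand": 0, "tx": 0, "ty": 0, "tz": -0.25, "yaw": 0},
    {"hand": 0, "tx": 0, "ty": 0, "tz": -0.25, "yaw": 0},
  ],
)

```text
time: 8.08
position: [584.3, 165.4, 99.4]
eef_rot: [3.141, 0.001, 3.099]
wrist_force: [0.4, 0.3, -1.7]
grip_width: 18.7
finger_force: 55.3
```

```bash
python3 - <<'E'
from h import *
pose(); c=Cam("wrist"); c.save("w4.png",(100,60,400,270),2.6)
o=np.array([573.8,104.5]);a=np.radians(-2.2);M=np.array([[np.cos(a),-np.sin(a)],[np.sin(a),np.cos(a)]])
for p,z in[((-41,33),30),((-41,29),30),((-41,91),30),((-41,95),30)]: print(p,c.proj([[*(o+M@p),z]])[0].round(1))
E
```

```text
t 8.08 pos [584.3 165.4  99.4] yaw 177.5 rp [180.   0.] F [ 0.4  0.3 -1.7] w 18.7 f 55.3
(-41, 33) [238.9 151. ]
(-41, 29) [232.9 151. ]
(-41, 91) [327.6 150.5]
(-41, 95) [333.7 150.5]
```

View pics/w4.png

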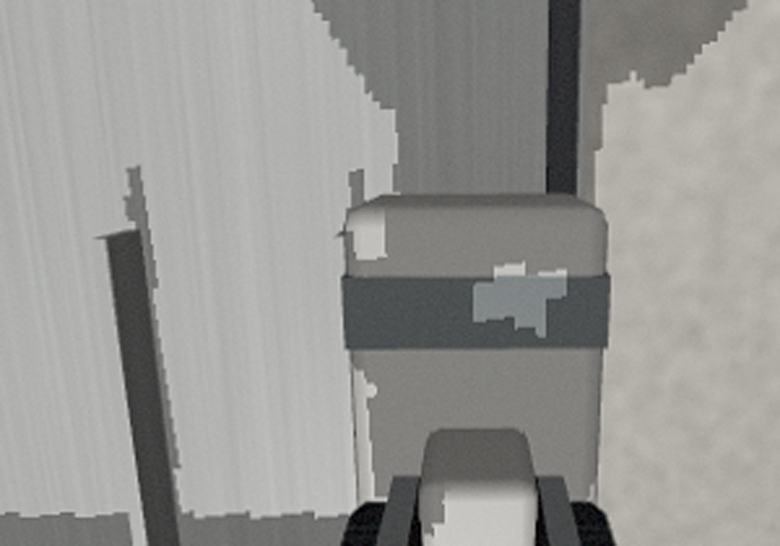

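The wall tip shows at (231,150) just left of the cassette, against a predicted 233, so the cassette is over the bay. Lowering.

Request:
servo_tool(
  targets=[
    {"hand": 0, "tx": 0, "ty": 0, "tz": -0.08, "yaw": 0},
    {"hand": 0, "tx": 0, "ty": 0, "tz": -0.16, "yaw": 0},
    {"hand": 0, "tx": 0, "ty": 0, "tz": -0.24, "yaw": 0},
    {"hand": 0, "tx": 0, "ty": 0, "tz": -0.32, "yaw": 0},
    {"hand": 0, "tx": 0, "ty": 0, "tz": -0.4, "yaw": 0},
    {"hand": 0, "tx": 0, "ty": 0, "tz": -0.42, "yaw": 0},
    {"hand": 0, "tx": 0, "ty": 0, "tz": -0.42, "yaw": 0},
    {"hand": 0, "tx": 0, "ty": 0, "tz": -0.42, "yaw": 0},
  ],
)

```text
time: 8.8
position: [584.2, 165.4, 65.3]
eef_rot: [3.142, -0.0, 3.099]
wrist_force: [0.2, -0.1, -1.4]
grip_width: 18.8
finger_force: 55.2
```

```bash
python3 -c "
from h import *
pose()"
```

```text
t 8.80 pos [584.2 165.4  65.3] yaw 177.5 rp [180.  -0.] F [ 0.2 -0.1 -1.4] w 18.8 f 55.2
```

Request:
servo_tool(
  targets=[
    {"hand": 0.5, "tx": 0, "ty": 0, "tz": -0.01, "yaw": 0},
    {"hand": 0.5, "tx": 0, "ty": 0, "tz": -0.01, "yaw": 0},
    {"hand": 0.5, "tx": 0, "ty": 0, "tz": -0.01, "yaw": 0},
    {"hand": 0.5, "tx": 0, "ty": 0, "tz": -0.01, "yaw": 0},
    {"hand": 0.5, "tx": 0, "ty": 0, "tz": 0.25, "yaw": 0},
    {"hand": 0.5, "tx": 0, "ty": 0, "tz": 0.5, "yaw": 0},
    {"hand": 0.5, "tx": 0, "ty": 0, "tz": 0.75, "yaw": 0},
    {"hand": 0.5, "tx": 0, "ty": 0, "tz": 1, "yaw": 0},
  ],
)

```text
time: 9.47
position: [584.1, 165.5, 146.6]
eef_rot: [3.142, 0.0, 3.099]
wrist_force: [0.2, 0.2, 0.1]
grip_width: 42.7
finger_force: 0.0
```

Request:
servo_tool(
  targets=[
    {"hand": 0.8, "tx": -0.3, "ty": 0.2, "tz": 0.3, "yaw": -0.03},
    {"hand": 0.8, "tx": -0.6, "ty": 0.4, "tz": 0.6, "yaw": -0.06},
    {"hand": 0.8, "tx": -0.9, "ty": 0.5, "tz": 0.6, "yaw": -0.1},
    {"hand": 0.8, "tx": -1, "ty": 0.6, "tz": 0.6, "yaw": -0.1},
    {"hand": 0.8, "tx": -1, "ty": 0.6, "tz": 0.6, "yaw": -0.1},
    {"hand": 0.8, "tx": -1, "ty": 0.6, "tz": 0.6, "yaw": -0.1},
    {"hand": 0.8, "tx": -1, "ty": 0.6, "tz": 0.6, "yaw": -0.1},
    {"hand": 0.8, "tx": -1, "ty": 0.6, "tz": 0.6, "yaw": -0.1},
  ],
)

```text
time: 10.13
position: [505.1, 212.8, 192.8]
eef_rot: [-3.141, -0.001, 2.941]
wrist_force: [-0.3, -0.6, 0.2]
grip_width: 68.3
finger_force: 0.0
```

Request:
servo_tool(
  targets=[
    {"hand": 0.8, "tx": -0.3, "ty": 0.2, "tz": 0, "yaw": -0.03},
    {"hand": 0.8, "tx": -0.6, "ty": 0.4, "tz": 0, "yaw": -0.06},
    {"hand": 0.8, "tx": -0.9, "ty": 0.5, "tz": 0, "yaw": -0.09},
    {"hand": 0.8, "tx": -1, "ty": 0.6, "tz": 0, "yaw": -0.09},
    {"hand": 0.8, "tx": -1, "ty": 0.6, "tz": 0, "yaw": -0.09},
    {"hand": 0.8, "tx": -1, "ty": 0.6, "tz": 0, "yaw": -0.09},
    {"hand": 0.8, "tx": -1, "ty": 0.6, "tz": 0, "yaw": -0.09},
    {"hand": 0.8, "tx": -1, "ty": 0.6, "tz": 0, "yaw": -0.09},
  ],
)

```text
time: 10.8
position: [425.4, 260.9, 193.3]
eef_rot: [-3.142, 0.0, 2.8]
wrist_force: [-0.8, 0.2, 0.0]
grip_width: 68.6
finger_force: 0.0
```

Request:
servo_tool(
  targets=[
    {"hand": 0.8, "tx": -0.3, "ty": 0.2, "tz": 0, "yaw": 0},
    {"hand": 0.8, "tx": -0.6, "ty": 0.4, "tz": 0, "yaw": 0},
    {"hand": 0.8, "tx": -0.9, "ty": 0.5, "tz": 0, "yaw": 0},
    {"hand": 0.8, "tx": -1, "ty": 0.5, "tz": 0, "yaw": 0},
    {"hand": 0.8, "tx": -1, "ty": 0.5, "tz": 0, "yaw": 0},
    {"hand": 0.8, "tx": -1, "ty": 0.5, "tz": 0, "yaw": 0},
    {"hand": 0.8, "tx": -1, "ty": 0.5, "tz": 0, "yaw": 0},
    {"hand": 0.8, "tx": -1, "ty": 0.5, "tz": 0, "yaw": 0},
  ],
)

```text
time: 11.47
position: [345.4, 301.1, 193.5]
eef_rot: [3.141, 0.0, 2.799]
wrist_force: [-0.2, 0.3, 0.6]
grip_width: 68.7
finger_force: 0.0
```

```bash
python3 - <<'E'
from h import *
pose(); c=Cam("wrist"); cv2.imwrite("pics/w5raw.png",c.f); print(c.proj([[344,303,70],[344,303,40]]).round())
lug(c,(344,303),40,155,75)
t=Cam("top"); cv2.imwrite("pics/t5raw.png",t.f)
print(t.proj([[586,166,48]]).round())
E
```

```text
t 11.47 pos [345.4 301.1 193.5] yaw 160.4 rp [180.   0.] F [-0.2  0.3  0.6] w 68.7 f 0.0
[[284. 199.]
 [284. 191.]]
pred px [284. 191.]
 px [300. 241.] [392.2 299.2] [30.  62.6] 70.3
 px [272. 236.] [384.  275.8] [10.6 62.9] 73.0
 px [289. 186.] [340.9 309.3] [43.2  8.8] 70.4
[[189. 209.]]
```

```bash
python3 - <<'E'
import cv2,numpy as np
w=cv2.imread("pics/w5raw.png"); t=cv2.imread("pics/t5raw.png")
a=cv2.resize(w[130:330,190:390],(500,500),interpolation=cv2.INTER_CUBIC); b=cv2.resize(t[140:300,100:260][:, :96],(300,500),interpolation=cv2.INTER_CUBIC)
cv2.imwrite("pics/c5.png",np.hstack([a,b]))
E
```

```text
(no output)
```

View pics/c5.png

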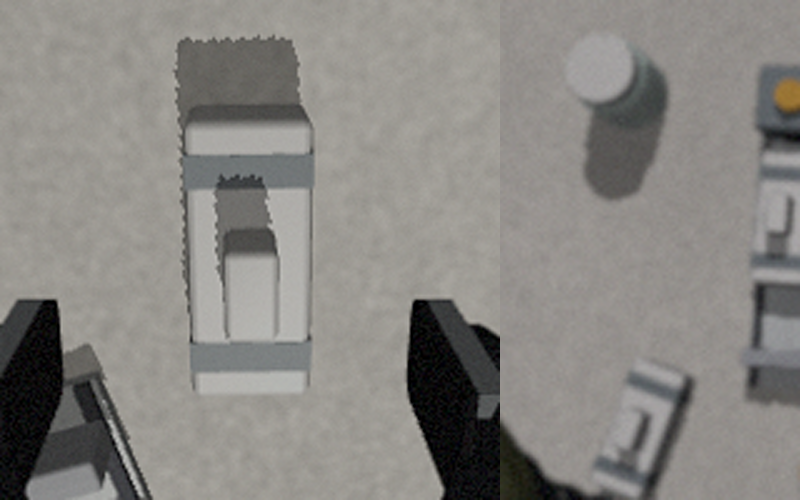

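Cassette B was knocked about 40 mm. Its lug is now at crop (252,297), and the top view shows A sitting in the left bay. Re-measuring B.

```bash
python3 - <<'E'
from h import *
c=Cam("wrist")
for z,q in((40,[(187,120),(312,120),(308,391),(194,393)]),(70,[(226,254),(278,252),(277,340),(230,342)])):
    P=c.ray(np.array(q)/2.5+[190,130],z); d=(P[2]+P[3]-P[0]-P[1])/2; e=(P[1]+P[2]-P[0]-P[3])/2
    print(z,P.mean(0).round(1),np.linalg.norm(d).round(1),np.linalg.norm(e).round(1),np.degrees(np.arctan2(d[1],d[0])).round(1),np.degrees(np.arctan2(-e[0],e[1])).round(1))
E
```

```text
40 [389. 293.] 117.1 47.9 -19.0 -19.1
70 [390.3 292.9] 34.9 18.0 -18.3 -17.1
```

Request:
servo_tool(
  targets=[
    {"hand": 0.8, "tx": 0.3, "ty": -0.1, "tz": -0.1, "yaw": 0.01},
    {"hand": 0.8, "tx": 0.57, "ty": -0.1, "tz": -0.3, "yaw": 0.01},
    {"hand": 0.8, "tx": 0.57, "ty": -0.1, "tz": -0.6, "yaw": 0.01},
    {"hand": 0.8, "tx": 0.57, "ty": -0.1, "tz": -0.8, "yaw": 0.01},
    {"hand": 0.8, "tx": 0.57, "ty": -0.1, "tz": -0.9, "yaw": 0.01},
    {"hand": 0.8, "tx": 0.57, "ty": -0.1, "tz": -0.9, "yaw": 0.01},
    {"hand": 0.8, "tx": 0.57, "ty": -0.1, "tz": -0.9, "yaw": 0.01},
    {"hand": 0.8, "tx": 0.57, "ty": -0.1, "tz": -0.9, "yaw": 0.01},
  ],
)

```text
time: 12.28
position: [390.2, 293.7, 122.6]
eef_rot: [3.14, 0.001, 2.816]
wrist_force: [-0.1, -0.5, -0.8]
grip_width: 68.1
finger_force: 0.0
```

Request:
servo_tool(
  targets=[
    {"hand": 0.8, "tx": 0, "ty": 0, "tz": -0.3, "yaw": 0},
    {"hand": 0.8, "tx": 0, "ty": 0, "tz": -0.6, "yaw": 0},
    {"hand": 0.8, "tx": 0, "ty": 0, "tz": -0.83, "yaw": 0},
    {"hand": 0.8, "tx": 0, "ty": 0, "tz": -0.83, "yaw": 0},
    {"hand": 0, "tx": 0, "ty": 0, "tz": -0.83, "yaw": 0},
    {"hand": 0, "tx": 0, "ty": 0, "tz": -0.83, "yaw": 0},
    {"hand": 0, "tx": 0, "ty": 0, "tz": -0.83, "yaw": 0},
    {"hand": 0, "tx": 0, "ty": 0, "tz": -0.83, "yaw": 0},
  ],
)

```text
time: 12.95
position: [390.2, 293.6, 56.3]
eef_rot: [3.14, 0.002, 2.816]
wrist_force: [0.1, 0.1, 0.8]
grip_width: 20.0
finger_force: 9.5
```

Request:
servo_tool(
  targets=[
    {"hand": 0, "tx": 0, "ty": 0, "tz": 0, "yaw": 0},
    {"hand": 0, "tx": 0, "ty": 0, "tz": 0, "yaw": 0},
    {"hand": 0, "tx": 0, "ty": 0, "tz": 0, "yaw": 0},
    {"hand": 0, "tx": 0, "ty": 0, "tz": 0.2, "yaw": 0},
    {"hand": 0, "tx": 0, "ty": 0, "tz": 0.4, "yaw": 0},
    {"hand": 0, "tx": 0, "ty": 0, "tz": 0.6, "yaw": 0},
    {"hand": 0, "tx": 0, "ty": 0, "tz": 0.8, "yaw": 0},
    {"hand": 0, "tx": 0, "ty": 0, "tz": 1, "yaw": 0},
  ],
)

```text
time: 13.62
position: [389.4, 293.3, 135.9]
eef_rot: [-3.141, -0.0, 2.816]
wrist_force: [-0.3, 0.4, -3.1]
grip_width: 19.2
finger_force: 51.6
```

Request:
servo_tool(
  targets=[
    {"hand": 0, "tx": 0.2, "ty": -0.2, "tz": 0.3, "yaw": 0.03},
    {"hand": 0, "tx": 0.4, "ty": -0.4, "tz": 0.6, "yaw": 0.06},
    {"hand": 0, "tx": 0.6, "ty": -0.6, "tz": 0.7, "yaw": 0.1},
    {"hand": 0, "tx": 0.8, "ty": -0.79, "tz": 0.7, "yaw": 0.1},
    {"hand": 0, "tx": 0.8, "ty": -0.79, "tz": 0.7, "yaw": 0.1},
    {"hand": 0, "tx": 0.8, "ty": -0.79, "tz": 0.7, "yaw": 0.1},
    {"hand": 0, "tx": 0.8, "ty": -0.79, "tz": 0.7, "yaw": 0.1},
    {"hand": 0, "tx": 0.8, "ty": -0.79, "tz": 0.7, "yaw": 0.1},
  ],
)

```text
time: 14.28
position: [452.9, 230.7, 190.9]
eef_rot: [-3.141, -0.001, 2.974]
wrist_force: [-0.2, 1.0, -3.3]
grip_width: 19.1
finger_force: 51.6
```

Request:
servo_tool(
  targets=[
    {"hand": 0, "tx": 0.2, "ty": -0.2, "tz": 0, "yaw": 0.03},
    {"hand": 0, "tx": 0.4, "ty": -0.4, "tz": 0, "yaw": 0.06},
    {"hand": 0, "tx": 0.6, "ty": -0.6, "tz": 0, "yaw": 0.08},
    {"hand": 0, "tx": 0.8, "ty": -0.79, "tz": 0, "yaw": 0.08},
    {"hand": 0, "tx": 0.8, "ty": -0.79, "tz": 0, "yaw": 0.08},
    {"hand": 0, "tx": 0.8, "ty": -0.79, "tz": 0, "yaw": 0.08},
    {"hand": 0, "tx": 0.8, "ty": -0.79, "tz": 0, "yaw": 0.08},
    {"hand": 0, "tx": 0.8, "ty": -0.79, "tz": 0, "yaw": 0.08},
  ],
)

```text
time: 14.95
position: [516.9, 167.9, 191.1]
eef_rot: [3.141, -0.001, 3.1]
wrist_force: [-0.4, 0.3, -2.5]
grip_width: 18.7
finger_force: 51.6
```

Request:
servo_tool(
  targets=[
    {"hand": 0, "tx": 0.2, "ty": -0.2, "tz": 0, "yaw": 0},
    {"hand": 0, "tx": 0.4, "ty": -0.4, "tz": 0, "yaw": 0},
    {"hand": 0, "tx": 0.6, "ty": -0.6, "tz": 0, "yaw": 0},
    {"hand": 0, "tx": 0.8, "ty": -0.79, "tz": 0, "yaw": 0},
    {"hand": 0, "tx": 0.8, "ty": -0.79, "tz": 0, "yaw": 0},
    {"hand": 0, "tx": 0.8, "ty": -0.79, "tz": 0, "yaw": 0},
    {"hand": 0, "tx": 0.8, "ty": -0.79, "tz": 0, "yaw": 0},
    {"hand": 0, "tx": 0.8, "ty": -0.79, "tz": 0, "yaw": 0},
  ],
)

```text
time: 15.62
position: [581.0, 104.9, 191.2]
eef_rot: [3.141, -0.0, 3.1]
wrist_force: [-0.2, -0.1, -2.4]
grip_width: 18.8
finger_force: 51.6
```

Request:
servo_tool(
  targets=[
    {"hand": 0, "tx": 0, "ty": 0, "tz": -0.25, "yaw": 0},
    {"hand": 0, "tx": 0, "ty": 0, "tz": -0.5, "yaw": 0},
    {"hand": 0, "tx": 0, "ty": 0, "tz": -0.75, "yaw": 0},
    {"hand": 0, "tx": 0, "ty": 0, "tz": -1, "yaw": 0},
    {"hand": 0, "tx": 0, "ty": 0, "tz": -1, "yaw": 0},
    {"hand": 0, "tx": 0, "ty": 0, "tz": -1, "yaw": 0},
    {"hand": 0, "tx": 0, "ty": 0, "tz": -1, "yaw": 0},
    {"hand": 0, "tx": 0, "ty": 0, "tz": -1, "yaw": 0},
  ],
)

```text
time: 16.28
position: [582.3, 104.1, 112.7]
eef_rot: [3.142, 0.003, 3.099]
wrist_force: [0.9, 0.0, -3.2]
grip_width: 18.9
finger_force: 51.5
```

```bash
python3 - <<'E'
from h import *
pose(); c=Cam("wrist"); cv2.imwrite("pics/w6raw.png",c.f)
o=np.array([573.8,104]);a=np.radians(-2.2);M=np.array([[np.cos(a),-np.sin(a)],[np.sin(a),np.cos(a)]])
for p,z in[((-41,33),30),((-41,29),30),((-41,-29),30),((-41,-33),30),((-41,-95),30)]: print(p,c.proj([[*(o+M@p),z]])[0].round(1))
v=cv2.GaussianBlur(c.f,(0,0),.8)
for row in(140,150,160,170,180,200):
    l=v[row-1:row+2].mean((0,2)); d=np.diff(l); print(row,[(i,int(d[i])) for i in range(80,400) if abs(d[i])>10 and abs(d[i])==abs(d[i-2:i+3]).max()])
a1=cv2.resize(c.f[60:270,100:400],None,fx=2.6,fy=2.6,interpolation=cv2.INTER_CUBIC); cv2.imwrite("pics/c6.png",a1)
E
```

```text
t 16.28 pos [582.3 104.1 112.7] yaw 177.6 rp [180.    0.2] F [ 0.9  0.  -3.2] w 18.9 f 51.5
(-41, 33) [329.1 147.6]
(-41, 29) [323.4 147.6]
(-41, -29) [240. 148.]
(-41, -33) [234.2 148. ]
(-41, -95) [146.2 148.9]
140 [(155, -56), (160, 11), (168, 61), (235, -24), (326, 29), (331, -44), (340, 27)]
150 [(106, 11), (109, 14), (147, -41), (162, 30), (231, -24), (248, -28), (332, -24), (341, 34)]
160 [(117, 28), (148, -40), (161, 27), (232, -36), (237, 21), (244, -19), (332, -26), (339, 35)]
170 [(83, 11), (94, -15), (112, 10), (119, 17), (150, -49), (165, 26), (231, -44), (282, 32), (318, -29), (339, 33), (366, -15), (395, 22)]
180 [(81, -13), (92, 22), (106, -36), (118, 53), (151, -58), (163, 21), (166, 24), (231, -51), (278, 14), (282, 15), (310, -29), (339, 28), (362, -12), (365, -16), (395, 24)]
200 [(107, -35), (117, 20), (154, -48), (165, 20), (169, 25), (234, -30), (330, -16), (337, 27), (362, -39), (393, 33)]
```

View pics/c6.png

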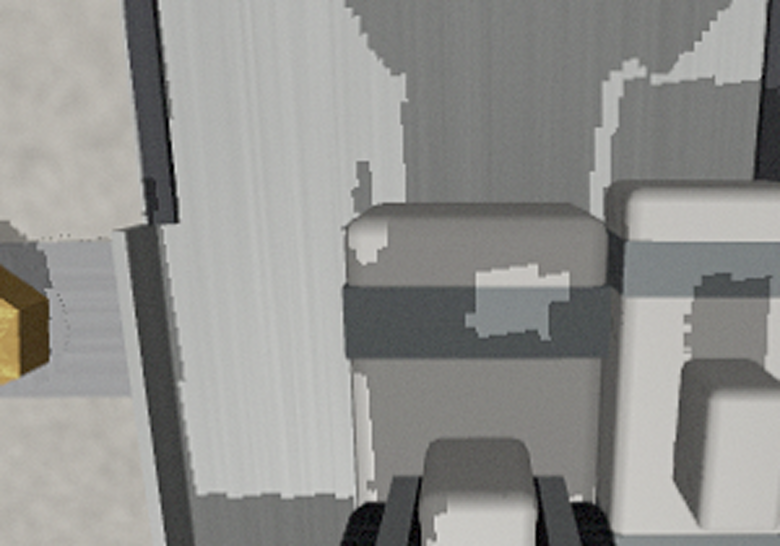

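The outer wall edge at col 147 matches the prediction of 146, so the placement is centred. A is seated beside it on the right. Lowering B and releasing it.

Request:
servo_tool(
  targets=[
    {"hand": 0, "tx": 0, "ty": 0, "tz": -0.12, "yaw": 0},
    {"hand": 0, "tx": 0, "ty": 0, "tz": -0.24, "yaw": 0},
    {"hand": 0, "tx": 0, "ty": 0, "tz": -0.34, "yaw": 0},
    {"hand": 0, "tx": 0, "ty": 0, "tz": -0.44, "yaw": 0},
    {"hand": 0, "tx": 0, "ty": 0, "tz": -0.52, "yaw": 0},
    {"hand": 0, "tx": 0, "ty": 0, "tz": -0.57, "yaw": 0},
    {"hand": 0, "tx": 0, "ty": 0, "tz": -0.57, "yaw": 0},
    {"hand": 0, "tx": 0, "ty": 0, "tz": -0.57, "yaw": 0},
  ],
)

```text
time: 17.0
position: [581.9, 103.8, 65.4]
eef_rot: [3.141, 0.0, 3.099]
wrist_force: [0.6, 0.2, -3.3]
grip_width: 18.6
finger_force: 51.7
```

Request:
servo_tool(
  targets=[
    {"hand": 0.5, "tx": 0, "ty": 0, "tz": -0.01, "yaw": 0},
    {"hand": 0.5, "tx": 0, "ty": 0, "tz": -0.01, "yaw": 0},
    {"hand": 0.5, "tx": 0, "ty": 0, "tz": -0.01, "yaw": 0},
    {"hand": 0.5, "tx": 0, "ty": 0, "tz": -0.01, "yaw": 0},
    {"hand": 0.5, "tx": 0, "ty": 0, "tz": 0.25, "yaw": 0},
    {"hand": 0.5, "tx": 0, "ty": 0, "tz": 0.5, "yaw": 0},
    {"hand": 0.5, "tx": 0, "ty": 0, "tz": 0.75, "yaw": 0},
    {"hand": 0.5, "tx": 0, "ty": 0, "tz": 1, "yaw": 0},
  ],
)

```text
time: 17.67
position: [581.7, 103.8, 146.7]
eef_rot: [-3.142, 0.0, 3.099]
wrist_force: [-0.1, -0.7, 0.1]
grip_width: 42.7
finger_force: 0.0
```

Request:
servo_tool(
  targets=[
    {"hand": 0.5, "tx": -0.3, "ty": 0.03, "tz": 0.1, "yaw": 0},
    {"hand": 0.9, "tx": -0.6, "ty": 0.03, "tz": 0.1, "yaw": 0},
    {"hand": 0.9, "tx": -0.9, "ty": 0.03, "tz": 0.1, "yaw": 0},
    {"hand": 0.9, "tx": -1, "ty": 0.03, "tz": 0, "yaw": 0},
    {"hand": 0.9, "tx": -1, "ty": 0.03, "tz": 0, "yaw": 0},
    {"hand": 0.9, "tx": -1, "ty": 0.03, "tz": 0, "yaw": 0},
    {"hand": 0.9, "tx": -1, "ty": 0.03, "tz": 0, "yaw": 0},
    {"hand": 0.9, "tx": -1, "ty": 0.03, "tz": 0, "yaw": 0},
  ],
)

```text
time: 18.33
position: [502.7, 106.1, 145.7]
eef_rot: [-3.142, 0.001, 3.099]
wrist_force: [0.3, 0.5, 1.1]
grip_width: 76.7
finger_force: 0.0
```

Request:
servo_tool(
  targets=[
    {"hand": 0.9, "tx": -0.3, "ty": 0.03, "tz": 0, "yaw": 0},
    {"hand": 0.9, "tx": -0.58, "ty": 0.03, "tz": 0, "yaw": 0},
    {"hand": 0.9, "tx": -0.58, "ty": 0.03, "tz": 0, "yaw": 0},
    {"hand": 0.9, "tx": -0.58, "ty": 0.03, "tz": -0.1, "yaw": 0},
    {"hand": 0.9, "tx": -0.58, "ty": 0.03, "tz": -0.2, "yaw": 0},
    {"hand": 0.9, "tx": -0.58, "ty": 0.03, "tz": -0.2, "yaw": 0},
    {"hand": 0.9, "tx": -0.58, "ty": 0.03, "tz": -0.2, "yaw": 0},
    {"hand": 0.9, "tx": -0.58, "ty": 0.03, "tz": -0.2, "yaw": 0},
  ],
)

```text
time: 19.0
position: [455.9, 108.5, 129.3]
eef_rot: [-3.142, -0.0, 3.099]
wrist_force: [-0.4, -1.6, 0.3]
grip_width: 76.8
finger_force: 0.0
```

```bash
python3 - <<'E'
from h import *
pose(); c=Cam("wrist"); g=cv2.GaussianBlur(c.f,(0,0),.8).max(2)
m=np.zeros_like(g); m[100:255,200:365]=g[100:255,200:365]<45
print("pred",c.proj([[454.9,108.6,78],[464.9,86,78],[464.9,130,78],[444.9,86,78],[444.9,130,78]]).round())
for b in blobs(m,100): print(cv2.boundingRect(b),cv2.minAreaRect(c.ray(b.reshape(-1,2),78).astype(np.float32)))
E
```

```text
t 19.00 pos [455.9 108.5 129.3] yaw 177.5 rp [-180.   -0.] F [-0.4 -1.6  0.3] w 76.8 f 0.0
pred [[283. 230.]
 [249. 246.]
 [316. 243.]
 [246. 216.]
 [316. 214.]]
(245, 202, 67, 39) ((449.07379150390625, 105.81057739257812), (42.23788070678711, 25.5676326751709), 87.5110092163086)
```

Request:
servo_tool(
  targets=[
    {"hand": 0.9, "tx": -0.03, "ty": -0.02, "tz": -0.25, "yaw": 0},
    {"hand": 0.9, "tx": -0.03, "ty": -0.02, "tz": -0.5, "yaw": 0},
    {"hand": 0.9, "tx": -0.03, "ty": -0.02, "tz": -0.75, "yaw": 0},
    {"hand": 0.9, "tx": -0.03, "ty": -0.02, "tz": -0.85, "yaw": 0},
    {"hand": 0.3, "tx": -0.03, "ty": -0.02, "tz": -0.85, "yaw": 0},
    {"hand": 0.3, "tx": -0.03, "ty": -0.02, "tz": -0.85, "yaw": 0},
    {"hand": 0.3, "tx": -0.03, "ty": -0.02, "tz": -0.85, "yaw": 0},
    {"hand": 0.3, "tx": -0.03, "ty": -0.02, "tz": -0.85, "yaw": 0},
  ],
  force=40,
)

```text
time: 19.72
position: [454.1, 105.1, 63.0]
eef_rot: [-3.138, 0.003, 3.1]
wrist_force: [-0.6, -15.4, 3.1]
grip_width: 43.6
finger_force: 42.4
```

Request:
servo_tool(
  targets=[
    {"hand": 0.3, "tx": 0, "ty": 0, "tz": 0, "yaw": 0},
    {"hand": 0.3, "tx": 0, "ty": 0, "tz": 0, "yaw": 0},
    {"hand": 0.3, "tx": 0.1, "ty": 0, "tz": 0, "yaw": 0},
    {"hand": 0.3, "tx": 0.2, "ty": -0.01, "tz": 0, "yaw": 0},
    {"hand": 0.3, "tx": 0.3, "ty": -0.01, "tz": 0, "yaw": 0},
    {"hand": 0.3, "tx": 0.4, "ty": -0.02, "tz": 0, "yaw": 0},
    {"hand": 0.3, "tx": 0.4, "ty": -0.02, "tz": 0, "yaw": 0},
    {"hand": 0.3, "tx": 0.4, "ty": -0.02, "tz": 0, "yaw": 0},
  ],
)

```text
time: 20.38
position: [486.8, 103.9, 63.0]
eef_rot: [-3.139, 0.005, 3.1]
wrist_force: [3.0, -10.9, -1.1]
grip_width: 43.4
finger_force: 42.2
```

Request:
servo_tool(
  targets=[
    {"hand": 0.3, "tx": 0.1, "ty": 0, "tz": 0, "yaw": 0},
    {"hand": 0.3, "tx": 0.2, "ty": -0.01, "tz": 0, "yaw": 0},
    {"hand": 0.3, "tx": 0.3, "ty": -0.01, "tz": 0, "yaw": 0},
    {"hand": 0.3, "tx": 0.38, "ty": -0.02, "tz": 0, "yaw": 0},
    {"hand": 0.3, "tx": 0.42, "ty": -0.02, "tz": 0, "yaw": 0},
    {"hand": 0.3, "tx": 0.46, "ty": -0.02, "tz": 0, "yaw": 0},
    {"hand": 0.3, "tx": 0.46, "ty": -0.02, "tz": 0, "yaw": 0},
    {"hand": 0.3, "tx": 0.46, "ty": -0.02, "tz": 0, "yaw": 0},
  ],
)

```text
time: 21.05
position: [522.2, 102.6, 63.0]
eef_rot: [-3.139, 0.002, 3.1]
wrist_force: [-2.0, -7.8, 3.5]
grip_width: 43.3
finger_force: 42.6
```

Request:
servo_tool(
  targets=[
    {"hand": 0.3, "tx": 0.02, "ty": 0, "tz": 0, "yaw": 0},
    {"hand": 0.3, "tx": 0.04, "ty": 0, "tz": 0, "yaw": 0},
    {"hand": 0.3, "tx": 0.06, "ty": 0, "tz": 0, "yaw": 0},
    {"hand": 0.3, "tx": 0.06, "ty": 0, "tz": 0, "yaw": 0},
    {"hand": 0.3, "tx": 0.06, "ty": 0, "tz": 0, "yaw": 0},
    {"hand": 0.3, "tx": 0.06, "ty": 0, "tz": 0, "yaw": 0},
    {"hand": 0.3, "tx": 0.06, "ty": 0, "tz": 0, "yaw": 0},
    {"hand": 0.3, "tx": 0.06, "ty": 0, "tz": 0, "yaw": 0},
  ],
)

```text
time: 21.72
position: [523.5, 102.6, 63.0]
eef_rot: [-3.138, -0.006, 3.1]
wrist_force: [-17.6, -10.2, 14.7]
grip_width: 43.8
finger_force: 43.9
```

The press is at its stop: 69.4 mm of travel and a 17 N reaction. Releasing it and moving to look straight down on the nut.

Request:
servo_tool(
  targets=[
    {"hand": 0.8, "tx": -0.05, "ty": 0, "tz": 0, "yaw": 0},
    {"hand": 0.8, "tx": -0.05, "ty": 0, "tz": 0, "yaw": 0},
    {"hand": 0.8, "tx": -0.05, "ty": 0, "tz": 0, "yaw": 0},
    {"hand": 0.8, "tx": -0.05, "ty": 0, "tz": 0, "yaw": 0},
    {"hand": 0.8, "tx": -0.05, "ty": 0, "tz": 0.25, "yaw": 0},
    {"hand": 0.8, "tx": -0.05, "ty": 0, "tz": 0.5, "yaw": 0},
    {"hand": 0.8, "tx": -0.05, "ty": 0, "tz": 0.75, "yaw": 0},
    {"hand": 0.8, "tx": -0.05, "ty": 0, "tz": 1, "yaw": 0},
  ],
)

```text
time: 22.38
position: [522.8, 104.0, 142.6]
eef_rot: [3.141, 0.0, 3.099]
wrist_force: [0.0, -0.9, 0.5]
grip_width: 67.8
finger_force: 0.0
```

Request:
servo_tool(
  targets=[
    {"hand": 0.8, "tx": 0.1, "ty": -0.3, "tz": 0.3, "yaw": 0},
    {"hand": 0.8, "tx": 0.2, "ty": -0.6, "tz": 0.6, "yaw": 0},
    {"hand": 0.8, "tx": 0.2, "ty": -0.9, "tz": 0.6, "yaw": 0},
    {"hand": 0.8, "tx": 0.2, "ty": -1, "tz": 0.6, "yaw": 0},
    {"hand": 0.8, "tx": 0.2, "ty": -1, "tz": 0.6, "yaw": 0},
    {"hand": 0.8, "tx": 0.2, "ty": -1, "tz": 0.6, "yaw": 0},
    {"hand": 0.8, "tx": 0.2, "ty": -1, "tz": 0.6, "yaw": 0},
    {"hand": 0.8, "tx": 0.2, "ty": -1, "tz": 0.6, "yaw": 0},
  ],
)

```text
time: 23.05
position: [538.3, 24.9, 189.1]
eef_rot: [3.141, -0.001, 3.1]
wrist_force: [0.8, 0.4, 0.1]
grip_width: 68.3
finger_force: 0.0
```

Request:
servo_tool(
  targets=[
    {"hand": 0.8, "tx": 0.1, "ty": -0.3, "tz": 0, "yaw": 0},
    {"hand": 0.8, "tx": 0.2, "ty": -0.6, "tz": 0, "yaw": 0},
    {"hand": 0.8, "tx": 0.2, "ty": -0.9, "tz": 0, "yaw": 0},
    {"hand": 0.8, "tx": 0.2, "ty": -0.9, "tz": 0, "yaw": 0},
    {"hand": 0.8, "tx": 0.2, "ty": -0.9, "tz": 0, "yaw": 0},
    {"hand": 0.8, "tx": 0.2, "ty": -0.9, "tz": 0, "yaw": 0},
    {"hand": 0.8, "tx": 0.2, "ty": -0.9, "tz": 0, "yaw": 0},
    {"hand": 0.8, "tx": 0.2, "ty": -0.9, "tz": 0, "yaw": 0},
  ],
)

```text
time: 23.72
position: [554.5, -47.1, 189.6]
eef_rot: [3.141, -0.0, 3.1]
wrist_force: [0.1, 0.0, -0.7]
grip_width: 68.5
finger_force: 0.0
```

```bash
cat >> h.py <<'E'
def nut(c,r=120):
    p=c.proj([[558,-48,19]])[0].astype(int); hsv=cv2.cvtColor(c.f,cv2.COLOR_BGR2HSV)
    m=((hsv[...,0]>8)&(hsv[...,0]<30)&(hsv[...,1]>90)&(hsv[...,2]>40)).astype(np.uint8)
    b=blobs(cv2.morphologyEx(m,cv2.MORPH_CLOSE,np.ones((15,15))),200)
    for q in b: print("orange",q.reshape(-1,2).mean(0).round(),cv2.contourArea(q))
    return b
E
python3 - <<'E'
from h import *
pose(); c=Cam("wrist"); print(c.proj([[558,-48,19]]).round())
nut(c); cv2.imwrite("pics/w7raw.png",c.f)
p=c.proj([[558,-48,19]])[0].astype(int)
a=cv2.resize(c.f[max(0,p[1]-40):p[1]+40,p[0]-40:p[0]+40],(600,600),interpolation=cv2.INTER_CUBIC); cv2.imwrite("pics/c7.png",a); print(p)
E
```

```text
t 23.72 pos [554.5 -47.1 189.6] yaw 177.6 rp [180.  -0.] F [ 0.1  0.  -0.7] w 68.5 f 0.0
[[282. 192.]]
orange [282. 190.] 1075.0
[282 191]
```

View pics/c7.png

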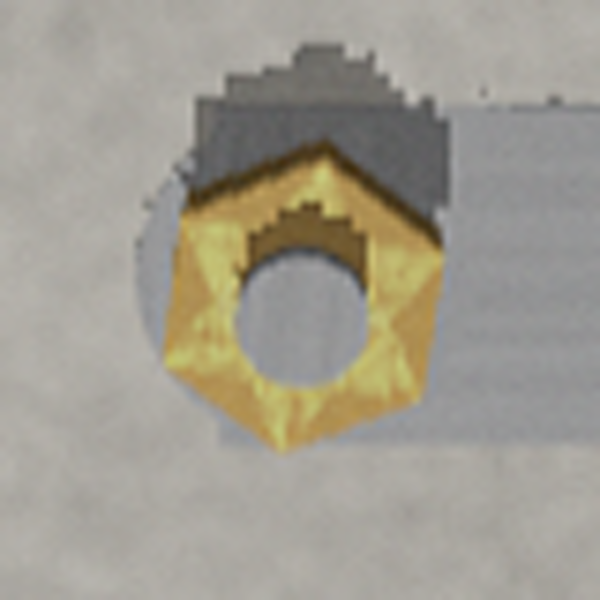

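The nut is seen from above with its corners clear, centred at crop (304,303), which is pixel (282.5,191.4). Computing its centre and flat angle.

```bash
python3 - <<'E'
from h import *
c=Cam("wrist")
P=c.ray(np.array([(325,150),(440,248),(420,400),(283,450),(167,360),(187,212)])/7.5+[242,151],19)
print(P.mean(0).round(1)); v=P-P.mean(0); print(np.linalg.norm(v,axis=1).round(1),(np.degrees(np.arctan2(v[:,1],v[:,0]))%60).round(1))
print("stud",c.ray([np.array((302,318))/7.5+[242,151]],26))
E
```

```text
[557.9 -47.7]
[21.4 20.  20.9 20.9 20.3 20.2] [49.9 50.8 47.4 49.7 50.2 48.3]
stud [[557.93565567 -47.93362086]]
```

Nut centre is about (558,-48) with its flats at 109.4° mod 60, so the joint reads about 0.15. Moving to the wrench and turning the tool half round so the later wrench turn stays within the last joint's range.

Request:
servo_tool(
  targets=[
    {"hand": 0.8, "tx": -0.05, "ty": -0.15, "tz": 0, "yaw": -0.07},
    {"hand": 0.8, "tx": -0.1, "ty": -0.3, "tz": 0, "yaw": -0.14},
    {"hand": 0.8, "tx": -0.15, "ty": -0.45, "tz": 0, "yaw": -0.21},
    {"hand": 0.8, "tx": -0.2, "ty": -0.6, "tz": 0, "yaw": -0.28},
    {"hand": 0.8, "tx": -0.25, "ty": -0.7, "tz": 0, "yaw": -0.35},
    {"hand": 0.8, "tx": -0.3, "ty": -0.8, "tz": 0, "yaw": -0.42},
    {"hand": 0.8, "tx": -0.33, "ty": -0.9, "tz": 0, "yaw": -0.46},
    {"hand": 0.8, "tx": -0.36, "ty": -1, "tz": 0, "yaw": -0.5},
  ],
)

```text
time: 24.48
position: [525.6, -128.2, 189.6]
eef_rot: [3.142, 0.0, 2.31]
wrist_force: [-0.2, -0.1, -0.3]
grip_width: 68.2
finger_force: 0.0
```

Request:
servo_tool(
  targets=[
    {"hand": 0.8, "tx": -0.05, "ty": -0.15, "tz": 0, "yaw": -0.07},
    {"hand": 0.8, "tx": -0.1, "ty": -0.3, "tz": 0, "yaw": -0.14},
    {"hand": 0.8, "tx": -0.15, "ty": -0.45, "tz": 0, "yaw": -0.21},
    {"hand": 0.8, "tx": -0.2, "ty": -0.6, "tz": 0, "yaw": -0.28},
    {"hand": 0.8, "tx": -0.25, "ty": -0.7, "tz": 0, "yaw": -0.35},
    {"hand": 0.8, "tx": -0.3, "ty": -0.8, "tz": 0, "yaw": -0.42},
    {"hand": 0.8, "tx": -0.33, "ty": -0.9, "tz": 0, "yaw": -0.46},
    {"hand": 0.8, "tx": -0.36, "ty": -1, "tz": 0, "yaw": -0.5},
  ],
)

```text
time: 25.15
position: [496.8, -208.2, 189.6]
eef_rot: [3.142, -0.0, 1.525]
wrist_force: [0.6, -0.2, 0.4]
grip_width: 68.1
finger_force: 0.0
```

Request:
servo_tool(
  targets=[
    {"hand": 0.8, "tx": -0.05, "ty": -0.15, "tz": 0, "yaw": -0.07},
    {"hand": 0.8, "tx": -0.1, "ty": -0.3, "tz": 0, "yaw": -0.14},
    {"hand": 0.8, "tx": -0.15, "ty": -0.45, "tz": 0, "yaw": -0.21},
    {"hand": 0.8, "tx": -0.2, "ty": -0.6, "tz": 0, "yaw": -0.28},
    {"hand": 0.8, "tx": -0.25, "ty": -0.7, "tz": 0, "yaw": -0.35},
    {"hand": 0.8, "tx": -0.3, "ty": -0.8, "tz": 0, "yaw": -0.42},
    {"hand": 0.8, "tx": -0.33, "ty": -0.9, "tz": 0, "yaw": -0.46},
    {"hand": 0.8, "tx": -0.36, "ty": -1, "tz": 0, "yaw": -0.5},
  ],
)

```text
time: 25.82
position: [468.1, -288.3, 189.6]
eef_rot: [3.141, -0.0, 0.74]
wrist_force: [0.7, 1.1, -0.6]
grip_width: 68.7
finger_force: 0.0
```

Request:
servo_tool(
  targets=[
    {"hand": 0.8, "tx": -0.05, "ty": -0.15, "tz": 0, "yaw": -0.07},
    {"hand": 0.8, "tx": -0.1, "ty": -0.3, "tz": 0, "yaw": -0.14},
    {"hand": 0.8, "tx": -0.15, "ty": -0.45, "tz": 0, "yaw": -0.21},
    {"hand": 0.8, "tx": -0.2, "ty": -0.6, "tz": 0, "yaw": -0.28},
    {"hand": 0.8, "tx": -0.25, "ty": -0.7, "tz": 0, "yaw": -0.35},
    {"hand": 0.8, "tx": -0.3, "ty": -0.8, "tz": 0, "yaw": -0.42},
    {"hand": 0.8, "tx": -0.33, "ty": -0.9, "tz": 0, "yaw": -0.46},
    {"hand": 0.8, "tx": -0.36, "ty": -1, "tz": 0, "yaw": -0.5},
  ],
)

```text
time: 26.48
position: [439.3, -368.2, 189.6]
eef_rot: [-3.142, -0.0, -0.046]
wrist_force: [-0.1, -0.4, -0.1]
grip_width: 68.1
finger_force: 0.0
```

```bash
python3 - <<'E'
from h import *
pose(); c=Cam("wrist"); cv2.imwrite("pics/w8raw.png",c.f)
m=(c.f.max(2)<45).astype(np.uint8); m[250:]=0
for b in blobs(m,300): print(cv2.boundingRect(b))
c.save("c8.png",(60,0,500,260),1.8)
E
```

```text
t 26.48 pos [ 439.3 -368.2  189.6] yaw -2.6 rp [-180.   -0.] F [-0.1 -0.4 -0.1] w 68.1 f 0.0
(217, 34, 142, 216)
```

View pics/c8.png

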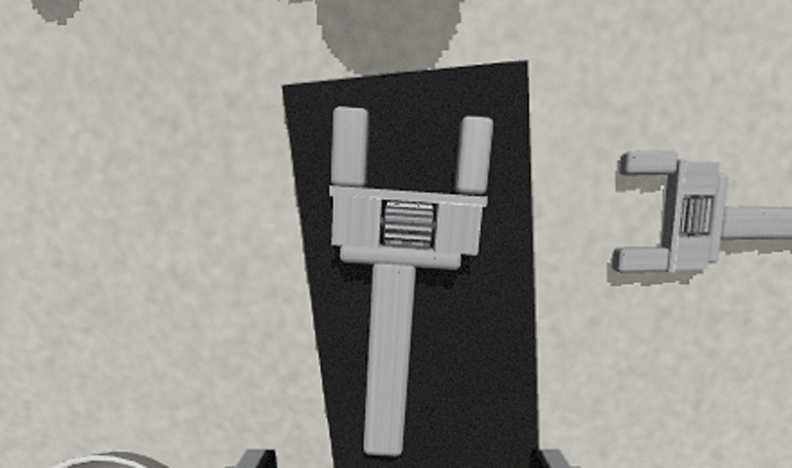

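The picture shows the large wrench on the mat: worm at crop (410,223), handle from (393,265) to (384,454), fixed jaw on the left. The small look-alike is at the right, off the mat. Measuring the wrench pose and the mat.

```bash
python3 - <<'E'
from h import *
c=Cam("wrist"); W=lambda q,z: c.ray(np.array(q,float)/1.8+[60,0],z)
h=W([(365,454),(402,455),(372,265),(414,266)],22); e=(h[0]+h[1])/2; k=(h[2]+h[3])/2; d=k-e
print("handle end",e.round(1),"root",k.round(1),"len",np.linalg.norm(d).round(1),"w",np.linalg.norm(h[0]-h[1]).round(1),np.linalg.norm(h[2]-h[3]).round(1),"yaw",np.degrees(np.arctan2(d[1],d[0])).round(2))
j=W([(367,110),(366,183),(463,119),(459,190)],22); 
for a,b in((0,1),(2,3)): v=j[a]-j[b]; print("jaw face yaw",np.degrees(np.arctan2(v[1],v[0])).round(2),j[a].round(1),j[b].round(1))
ya=np.arctan2(d[1],d[0]); n=np.array([-np.sin(ya),np.cos(ya)]); u=np.array([np.cos(ya),np.sin(ya)])
print("gap",((j[0]+j[1])/2@n-(j[2]+j[3])/2@n).round(1))
tips=W([(350,108),(476,117)],22); print("tips along u from end",((tips-e)@u).round(1))
print("fixed face off axis",((j[:2].mean(0)-e)@n).round(1))
wo=W([(410,223)],26.5)[0]; print("worm",wo.round(1),"rel end",((wo-e)@u).round(1),((wo-e)@n).round(1))
print("mat corners",W([(283,86),(527,61),(539,440)],4).round(1).tolist())
g=e+u*90; print("grip point",g.round(1),"mouth",(e+u*175).round(1))
t=Cam("top"); f=t.f; m=(f.max(2)<40).astype(np.uint8); 
for b in blobs(cv2.morphologyEx(m[200:320,340:420],cv2.MORPH_CLOSE,np.ones((15,15))),500): r=cv2.minAreaRect(t.ray(b.reshape(-1,2)+[340,200],4).astype(np.float32)); print("mat",r)
E
```

```text
handle end [ 368.8 -354.2] root [ 479.7 -366.1] len 111.5 w 22.0 22.6 yaw -6.09
jaw face yaw -4.66 [ 557.9 -357.3] [ 522.8 -354.4]
jaw face yaw -4.79 [ 551.2 -405.4] [ 516.9 -402.5]
gap 48.5
tips along u from end [188.8 188.1]
fixed face off axis 16.6
worm [ 501.6 -376.2] rel end 134.3 -7.8
mat corners [[575.0, -312.8], [580.6, -441.6], [365.2, -451.2]]
grip point [ 458.3 -363.8] mouth [ 542.9 -372.8]
mat ((497.6576843261719, -396.0611267089844), (160.65432739257812, 152.13478088378906), 2.343024969100952)
```

Wrench grip point is at about (457.7,-363.7) with yaw -5.3°, and the mat centre at about (458,-382). Descending to grip the handle.

Request:
servo_tool(
  targets=[
    {"hand": 0.8, "tx": 0.1, "ty": 0.02, "tz": -0.1, "yaw": -0.01},
    {"hand": 0.8, "tx": 0.23, "ty": 0.05, "tz": -0.3, "yaw": -0.03},
    {"hand": 0.8, "tx": 0.23, "ty": 0.05, "tz": -0.6, "yaw": -0.03},
    {"hand": 0.8, "tx": 0.23, "ty": 0.05, "tz": -0.9, "yaw": -0.03},
    {"hand": 0.7, "tx": 0.23, "ty": 0.05, "tz": -1, "yaw": -0.03},
    {"hand": 0.7, "tx": 0.23, "ty": 0.05, "tz": -1, "yaw": -0.03},
    {"hand": 0.7, "tx": 0.23, "ty": 0.05, "tz": -1, "yaw": -0.03},
    {"hand": 0.7, "tx": 0.23, "ty": 0.05, "tz": -1, "yaw": -0.03},
  ],
  force=100,
)

```text
time: 27.3
position: [458.3, -364.6, 111.0]
eef_rot: [3.14, -0.002, -0.089]
wrist_force: [-0.1, -1.9, -0.6]
grip_width: 59.7
finger_force: 0.0
```

Request:
servo_tool(
  targets=[
    {"hand": 0.7, "tx": 0, "ty": 0, "tz": -0.2, "yaw": 0},
    {"hand": 0.7, "tx": 0, "ty": 0, "tz": -0.4, "yaw": 0},
    {"hand": 0.7, "tx": 0, "ty": 0, "tz": -0.6, "yaw": 0},
    {"hand": 0.7, "tx": 0, "ty": 0, "tz": -0.75, "yaw": 0},
    {"hand": 0.7, "tx": 0, "ty": 0, "tz": -0.9, "yaw": 0},
    {"hand": 0.7, "tx": 0, "ty": 0, "tz": -1, "yaw": 0},
    {"hand": 0.7, "tx": 0, "ty": 0, "tz": -1, "yaw": 0},
    {"hand": 0.7, "tx": 0, "ty": 0, "tz": -1, "yaw": 0},
  ],
)

```text
time: 27.97
position: [458.0, -364.5, 30.3]
eef_rot: [3.141, -0.001, -0.09]
wrist_force: [-0.2, -0.5, -0.5]
grip_width: 59.7
finger_force: 0.0
```

Request:
servo_tool(
  targets=[
    {"hand": 0.7, "tx": 0, "ty": 0, "tz": -0.05, "yaw": 0},
    {"hand": 0.7, "tx": 0, "ty": 0, "tz": -0.1, "yaw": 0},
    {"hand": 0.7, "tx": 0, "ty": 0, "tz": -0.14, "yaw": 0},
    {"hand": 0.7, "tx": 0, "ty": 0, "tz": -0.14, "yaw": 0},
    {"hand": 0, "tx": 0, "ty": 0, "tz": -0.14, "yaw": 0},
    {"hand": 0, "tx": 0, "ty": 0, "tz": -0.14, "yaw": 0},
    {"hand": 0, "tx": 0, "ty": 0, "tz": -0.14, "yaw": 0},
    {"hand": 0, "tx": 0, "ty": 0, "tz": -0.14, "yaw": 0},
  ],
)

```text
time: 28.63
position: [457.9, -364.3, 19.0]
eef_rot: [3.141, -0.001, -0.09]
wrist_force: [-2.5, 1.1, 5.5]
grip_width: 21.0
finger_force: 99.1
```

Request:
servo_tool(
  targets=[
    {"hand": 0, "tx": 0, "ty": 0, "tz": 0.1, "yaw": 0},
    {"hand": 0, "tx": 0, "ty": 0, "tz": 0.2, "yaw": 0},
    {"hand": 0, "tx": 0, "ty": 0, "tz": 0.3, "yaw": 0},
    {"hand": 0, "tx": 0, "ty": 0, "tz": 0.4, "yaw": 0.05},
    {"hand": 0, "tx": 0, "ty": 0, "tz": 0.5, "yaw": 0.1},
    {"hand": 0, "tx": 0, "ty": 0, "tz": 0.5, "yaw": 0.16},
    {"hand": 0, "tx": 0, "ty": 0, "tz": 0.5, "yaw": 0.22},
    {"hand": 0, "tx": 0, "ty": 0, "tz": 0.5, "yaw": 0.27},
  ],
)

```text
time: 29.3
position: [457.8, -364.2, 59.1]
eef_rot: [3.141, -0.0, 0.339]
wrist_force: [-0.3, 0.7, -3.5]
grip_width: 21.5
finger_force: 98.4
```

Request:
servo_tool(
  targets=[
    {"hand": 0, "tx": 0.02, "ty": 0.1, "tz": 0, "yaw": 0.06},
    {"hand": 0, "tx": 0.06, "ty": 0.2, "tz": 0, "yaw": 0.12},
    {"hand": 0, "tx": 0.12, "ty": 0.3, "tz": 0, "yaw": 0.18},
    {"hand": 0, "tx": 0.18, "ty": 0.4, "tz": 0, "yaw": 0.24},
    {"hand": 0, "tx": 0.24, "ty": 0.5, "tz": 0, "yaw": 0.3},
    {"hand": 0, "tx": 0.3, "ty": 0.65, "tz": 0, "yaw": 0.37},
    {"hand": 0, "tx": 0.35, "ty": 0.8, "tz": 0, "yaw": 0.44},
    {"hand": 0, "tx": 0.4, "ty": 0.9, "tz": 0, "yaw": 0.5},
  ],
)

```text
time: 29.97
position: [489.9, -291.2, 58.9]
eef_rot: [-3.142, -0.0, 1.125]
wrist_force: [1.1, -0.2, -3.3]
grip_width: 21.6
finger_force: 98.4
```

Request:
servo_tool(
  targets=[
    {"hand": 0, "tx": 0.08, "ty": 0.12, "tz": 0, "yaw": 0.06},
    {"hand": 0, "tx": 0.16, "ty": 0.25, "tz": 0, "yaw": 0.12},
    {"hand": 0, "tx": 0.24, "ty": 0.38, "tz": 0, "yaw": 0.18},
    {"hand": 0, "tx": 0.32, "ty": 0.5, "tz": 0, "yaw": 0.24},
    {"hand": 0, "tx": 0.4, "ty": 0.63, "tz": 0, "yaw": 0.3},
    {"hand": 0, "tx": 0.48, "ty": 0.75, "tz": 0, "yaw": 0.37},
    {"hand": 0, "tx": 0.55, "ty": 0.88, "tz": 0, "yaw": 0.44},
    {"hand": 0, "tx": 0.6, "ty": 1, "tz": 0, "yaw": 0.5},
  ],
)

```text
time: 30.63
position: [538.3, -211.6, 59.0]
eef_rot: [3.141, 0.001, 1.911]
wrist_force: [-0.3, -0.8, -4.8]
grip_width: 21.2
finger_force: 98.4
```

Request:
servo_tool(
  targets=[
    {"hand": 0, "tx": 0.1, "ty": 0.15, "tz": 0, "yaw": 0},
    {"hand": 0, "tx": 0.2, "ty": 0.3, "tz": 0, "yaw": 0},
    {"hand": 0, "tx": 0.3, "ty": 0.45, "tz": 0, "yaw": 0},
    {"hand": 0, "tx": 0.4, "ty": 0.6, "tz": 0, "yaw": 0},
    {"hand": 0, "tx": 0.48, "ty": 0.75, "tz": 0, "yaw": 0},
    {"hand": 0, "tx": 0.54, "ty": 0.9, "tz": 0, "yaw": 0},
    {"hand": 0, "tx": 0.58, "ty": 1, "tz": 0, "yaw": 0},
    {"hand": 0, "tx": 0.58, "ty": 1, "tz": 0, "yaw": 0},
  ],
)

```text
time: 31.3
position: [584.5, -130.4, 58.3]
eef_rot: [3.142, -0.0, 1.907]
wrist_force: [-0.2, -0.0, -4.0]
grip_width: 21.4
finger_force: 98.4
```

```bash
python3 - <<'E'
from h import *
pose(); c=Cam("wrist"); cv2.imwrite("pics/w9raw.png",c.f)
print("nut px",c.proj([[558,-48.3,19]]).round(1))
t=Cam("top"); print(t.proj([[558,-48,19]]).round())
a=cv2.resize(c.f[0:300,100:460],(580,483),interpolation=cv2.INTER_CUBIC); p=t.proj([[575,-100,19]])[0].astype(int)
b=cv2.resize(t.f[p[1]-66:p[1]+67,p[0]-30:p[0]+30],(218,483),interpolation=cv2.INTER_CUBIC); cv2.imwrite("pics/c9.png",np.hstack([a,b]))
E
```

```text
t 31.30 pos [ 584.5 -130.4   58.3] yaw 109.3 rp [180.  -0.] F [-0.2 -0.  -4. ] w 21.4 f 98.4
nut px [[287.5  87.3]]
[[265. 221.]]
```

View pics/c9.png

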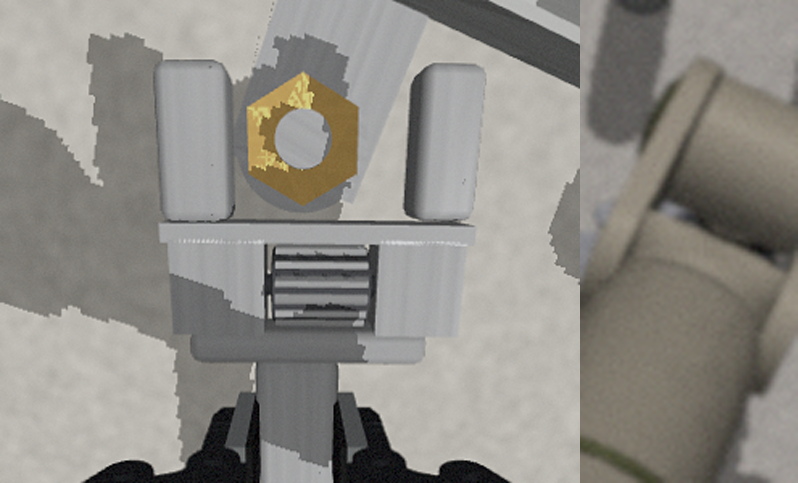

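The picture shows the wrench held over the nut, with the nut at crop (303,138), between the jaws and its flats parallel to them. The throat is at row 222. Checking clearances in numbers before lowering.

```bash
python3 - <<'E'
from h import *
c=Cam("wrist"); s=status.state(); T=s["position"]; ya=s["eef_rot"][2]; u=np.array([np.cos(ya),np.sin(ya)]); n=np.array([-u[1],u[0]])
W=lambda q,z: c.ray(np.array(q,float)/1.6111+[100,0],z)
zt=T[2]-15+18
for nm,q,z in[("throat",(320,222),zt),("fixed face",(233,140),zt),("slide face",(411,140),zt),("tips",(195,61),zt),("worm",(322,285),zt+4.5),("nut",(303,138),19),("nut",(303,138),19)]:
    p=W([q],z)[0]-T[:2]; print(nm,"u %.1f n %.1f"%(p@u,p@n))
P=W([(303,72),(358,102),(358,172),(305,206),(248,170),(248,104)],19); v=P-P.mean(0); print(P.mean(0).round(1),(np.degrees(np.arctan2(v[:,1],v[:,0]))%60).round(1),np.linalg.norm(v,axis=1).round(1))
E
```

```text
throat u 63.3 n -6.4
fixed face u 83.2 n 15.4
slide face u 83.3 n -28.6
tips u 101.2 n 23.9
worm u 47.7 n -6.9
nut u 87.4 n -2.5
nut u 87.4 n -2.5
[557.8 -49.3] [49.7 51.7 49.3 50.9 47.4 48.5] [20.1 20.8 21.  21.6 20.9 20.8]
```

Request:
servo_tool(
  targets=[
    {"hand": 0, "tx": -0.02, "ty": -0.01, "tz": 0, "yaw": 0},
    {"hand": 0, "tx": -0.02, "ty": -0.01, "tz": -0.08, "yaw": 0},
    {"hand": 0, "tx": -0.02, "ty": -0.01, "tz": -0.16, "yaw": 0},
    {"hand": 0, "tx": -0.02, "ty": -0.01, "tz": -0.24, "yaw": 0},
    {"hand": 0, "tx": -0.02, "ty": -0.01, "tz": -0.32, "yaw": 0},
    {"hand": 0, "tx": -0.02, "ty": -0.01, "tz": -0.35, "yaw": 0},
    {"hand": 0, "tx": -0.02, "ty": -0.01, "tz": -0.35, "yaw": 0},
    {"hand": 0, "tx": -0.02, "ty": -0.01, "tz": -0.35, "yaw": 0},
  ],
)

```text
time: 32.12
position: [582.6, -133.0, 30.1]
eef_rot: [-3.141, -0.0, 1.905]
wrist_force: [-0.3, -0.3, -4.2]
grip_width: 21.4
finger_force: 98.4
```

Request:
servo_tool(
  targets=[
    {"hand": 0, "tx": 0, "ty": 0, "tz": -0.04, "yaw": 0},
    {"hand": 0, "tx": 0, "ty": 0, "tz": -0.08, "yaw": 0},
    {"hand": 0, "tx": 0, "ty": 0, "tz": -0.11, "yaw": 0},
    {"hand": 0, "tx": 0, "ty": 0, "tz": -0.14, "yaw": 0},
    {"hand": 0, "tx": 0, "ty": 0, "tz": -0.16, "yaw": 0},
    {"hand": 0, "tx": 0, "ty": 0, "tz": -0.18, "yaw": 0},
    {"hand": 0, "tx": 0, "ty": 0, "tz": -0.18, "yaw": 0},
    {"hand": 0, "tx": 0, "ty": 0, "tz": -0.18, "yaw": 0},
  ],
)

```text
time: 32.78
position: [582.6, -133.0, 15.9]
eef_rot: [-3.142, -0.0, 1.905]
wrist_force: [-0.9, -0.1, -3.4]
grip_width: 21.5
finger_force: 98.4
```

```bash
python3 - <<'E'
from h import *
pose(); c=Cam("wrist"); cv2.imwrite("pics/w10raw.png",c.f)
hsv=cv2.cvtColor(c.f,cv2.COLOR_BGR2HSV); m=((hsv[...,0]>8)&(hsv[...,0]<30)&(hsv[...,1]>90)&(hsv[...,2]>40)).astype(np.uint8)
for b in blobs(cv2.morphologyEx(m,cv2.MORPH_CLOSE,np.ones((9,9))),300):
    print(cv2.boundingRect(b), cv2.contourArea(b))
v=cv2.GaussianBlur(c.f,(0,0),.8)
for row in(60,75,90,105): 
    l=v[row-1:row+2].mean((0,2)); d=np.diff(l); print(row,[(i,int(l[i])) for i in range(160,420,6)])
E
```

```text
t 32.78 pos [ 582.6 -133.    15.9] yaw 109.1 rp [-180.   -0.] F [-0.9 -0.1 -3.4] w 21.5 f 98.4
(249, 15, 94, 112) 7635.5
60 [(160, 184), (166, 180), (172, 180), (178, 183), (184, 147), (190, 126), (196, 107), (202, 159), (208, 164), (214, 164), (220, 167), (226, 165), (232, 169), (238, 151), (244, 86), (250, 140), (256, 147), (262, 100), (268, 99), (274, 139), (280, 166), (286, 168), (292, 167), (298, 164), (304, 163), (310, 167), (316, 167), (322, 168), (328, 165), (334, 151), (340, 146), (346, 111), (352, 112), (358, 67), (364, 115), (370, 167), (376, 168), (382, 174), (388, 171), (394, 169), (400, 170), (406, 183), (412, 183), (418, 177)]
75 [(160, 186), (166, 189), (172, 186), (178, 185), (184, 126), (190, 125), (196, 114), (202, 157), (208, 165), (214, 164), (220, 167), (226, 166), (232, 167), (238, 154), (244, 78), (250, 136), (256, 145), (262, 139), (268, 102), (274, 166), (280, 163), (286, 163), (292, 162), (298, 164), (304, 166), (310, 167), (316, 166), (322, 180), (328, 151), (334, 144), (340, 142), (346, 110), (352, 104), (358, 67), (364, 126), (370, 169), (376, 168), (382
[... 439 characters left out ...]
5), (340, 140), (346, 108), (352, 97), (358, 70), (364, 136), (370, 169), (376, 170), (382, 175), (388, 173), (394, 175), (400, 180), (406, 182), (412, 181), (418, 181)]
105 [(160, 183), (166, 184), (172, 185), (178, 183), (184, 123), (190, 121), (196, 122), (202, 143), (208, 163), (214, 162), (220, 164), (226, 165), (232, 164), (238, 159), (244, 112), (250, 165), (256, 156), (262, 146), (268, 144), (274, 146), (280, 145), (286, 165), (292, 169), (298, 172), (304, 170), (310, 147), (316, 144), (322, 144), (328, 147), (334, 118), (340, 108), (346, 125), (352, 73), (358, 78), (364, 147), (370, 169), (376, 173), (382, 177), (388, 178), (394, 172), (400, 183), (406, 184), (412, 184), (418, 187)]
```

The nut lies between the jaws, with about 2 mm clear on the fixed side and 7 mm on the sliding side. Releasing the wrench and going to the worm with the fingers shut.

Request:
servo_tool(
  targets=[
    {"hand": 0.6, "tx": 0, "ty": 0, "tz": 0, "yaw": 0},
    {"hand": 0.6, "tx": 0, "ty": 0, "tz": 0, "yaw": 0},
    {"hand": 0.6, "tx": 0, "ty": 0, "tz": 0, "yaw": 0},
    {"hand": 0.6, "tx": 0, "ty": 0, "tz": 0, "yaw": 0},
    {"hand": 0.6, "tx": 0, "ty": 0, "tz": 0.12, "yaw": 0},
    {"hand": 0.6, "tx": 0, "ty": 0, "tz": 0.25, "yaw": 0},
    {"hand": 0.6, "tx": 0, "ty": 0, "tz": 0.4, "yaw": 0},
    {"hand": 0.6, "tx": 0, "ty": 0, "tz": 0.5, "yaw": 0},
  ],
  force=60,
)

```text
time: 33.5
position: [583.1, -133.2, 58.1]
eef_rot: [3.14, 0.002, 1.905]
wrist_force: [0.1, 0.5, 0.7]
grip_width: 51.2
finger_force: 0.0
```

Request:
servo_tool(
  targets=[
    {"hand": 0, "tx": 0, "ty": 0, "tz": 0, "yaw": 0},
    {"hand": 0, "tx": 0, "ty": 0, "tz": 0, "yaw": 0},
    {"hand": 0, "tx": 0, "ty": 0, "tz": 0, "yaw": 0},
    {"hand": 0, "tx": -0.04, "ty": 0.2, "tz": 0, "yaw": 0},
    {"hand": 0, "tx": -0.07, "ty": 0.44, "tz": 0, "yaw": 0},
    {"hand": 0, "tx": -0.07, "ty": 0.44, "tz": -0.1, "yaw": 0},
    {"hand": 0, "tx": -0.07, "ty": 0.44, "tz": -0.2, "yaw": 0},
    {"hand": 0, "tx": -0.07, "ty": 0.44, "tz": -0.2, "yaw": 0},
  ],
)

```text
time: 34.17
position: [576.0, -97.3, 37.9]
eef_rot: [-3.139, -0.002, 1.905]
wrist_force: [-0.7, -0.3, -0.6]
grip_width: -0.1
finger_force: 0.0
```

```bash
cat >> h.py <<'E'
def gap(c,n=(558,-48.8),zt=18,rows=None):
    "jaw inner edges / nut edges (px) around the predicted nut, by orange mask and dark gaps"
    hsv=cv2.cvtColor(c.f,cv2.COLOR_BGR2HSV); m=((hsv[...,0]>8)&(hsv[...,0]<30)&(hsv[...,1]>90)&(hsv[...,2]>40)).astype(np.uint8)
    for b in blobs(m,200): print("orange",cv2.boundingRect(b)); return cv2.boundingRect(b)
E
python3 - <<'E'
from h import *
pose(); c=Cam("wrist"); r=gap(c); print(c.proj([[558,-48.8,19],[573.6,-88.5,22.5]]).round())
v=cv2.GaussianBlur(c.f,(0,0),.8); row=int(c.proj([[558,-48.8,19]])[0][1])
for q in(row,):
    l=v[q-2:q+3].mean((0,2)); print(q,[(i,int(l[i])) for i in range(170,400,4)])
E
```

```text
t 34.17 pos [576.  -97.3  37.9] yaw 109.2 rp [-1.798e+02 -1.000e-01] F [-0.7 -0.3 -0.6] w -0.1 f 0.0
orange (245, 114, 75, 84)
[[282. 158.]
 [285. 241.]]
157 [(170, 124), (174, 125), (178, 124), (182, 121), (186, 122), (190, 122), (194, 121), (198, 121), (202, 121), (206, 96), (210, 108), (214, 130), (218, 160), (222, 162), (226, 163), (230, 161), (234, 163), (238, 135), (242, 71), (246, 136), (250, 142), (254, 142), (258, 96), (262, 105), (266, 158), (270, 157), (274, 159), (278, 161), (282, 162), (286, 162), (290, 161), (294, 159), (298, 159), (302, 180), (306, 164), (310, 143), (314, 144), (318, 136), (322, 107), (326, 105), (330, 98), (334, 72), (338, 131), (342, 164), (346, 165), (350, 172), (354, 172), (358, 173), (362, 174), (366, 169), (370, 178), (374, 180), (378, 182), (382, 182), (386, 181), (390, 180), (394, 178), (398, 179)]
```

Request:
servo_tool(
  targets=[
    {"hand": 0, "tx": 0, "ty": 0, "tz": -0.02, "yaw": 0},
    {"hand": 0, "tx": 0, "ty": 0, "tz": -0.04, "yaw": 0},
    {"hand": 0, "tx": 0, "ty": 0, "tz": -0.06, "yaw": 0},
    {"hand": 0, "tx": 0, "ty": 0, "tz": -0.08, "yaw": 0},
    {"hand": 0, "tx": 0, "ty": 0, "tz": -0.09, "yaw": 0},
    {"hand": 0, "tx": 0, "ty": 0, "tz": -0.1, "yaw": 0},
    {"hand": 0, "tx": 0, "ty": 0, "tz": -0.1, "yaw": 0},
    {"hand": 0, "tx": 0, "ty": 0, "tz": -0.1, "yaw": 0},
  ],
)

```text
time: 34.88
position: [577.2, -98.1, 32.9]
eef_rot: [3.141, 0.001, 1.905]
wrist_force: [-4.0, -0.3, 9.1]
grip_width: -0.2
finger_force: 4.0
```

Contact at 9 N. Making the first worm stroke towards the jaws.

Request:
servo_tool(
  targets=[
    {"hand": 0, "tx": -0.013, "ty": 0.04, "tz": 0, "yaw": 0},
    {"hand": 0, "tx": -0.026, "ty": 0.08, "tz": 0, "yaw": 0},
    {"hand": 0, "tx": -0.04, "ty": 0.12, "tz": 0, "yaw": 0},
    {"hand": 0, "tx": -0.054, "ty": 0.16, "tz": 0, "yaw": 0},
    {"hand": 0, "tx": -0.068, "ty": 0.2, "tz": 0, "yaw": 0},
    {"hand": 0, "tx": -0.08, "ty": 0.24, "tz": 0, "yaw": 0},
    {"hand": 0, "tx": -0.08, "ty": 0.24, "tz": 0, "yaw": 0},
    {"hand": 0, "tx": -0.08, "ty": 0.24, "tz": 0, "yaw": 0},
  ],
)

```text
time: 35.55
position: [571.0, -79.0, 33.0]
eef_rot: [3.14, 0.002, 1.905]
wrist_force: [-2.6, -1.3, 7.8]
grip_width: -0.2
finger_force: 3.8
```

```bash
cat >> h.py <<'E'
def edges(c,nut=(558,-48.8)):
    p=c.proj([[*nut,19]])[0]; q=int(p[1]); v=cv2.GaussianBlur(c.f,(0,0),.8)[q-2:q+3].mean((0,2))
    print("nut px",p.round(1)); gap(c)
    print(q,[(i,int(v[i])) for i in list(range(int(p[0])-56,int(p[0])-26,3))+list(range(int(p[0])+24,int(p[0])+75,3))])
E
python3 - <<'E'
from h import *
pose(); c=Cam("wrist"); edges(c)
E
```

```text
t 35.55 pos [571. -79.  33.] yaw 109.2 rp [1.799e+02 1.000e-01] F [-2.6 -1.3  7.8] w -0.2 f 3.8
nut px [278.9 197.3]
orange (242, 151, 75, 85)
197 [(222, 108), (225, 106), (228, 105), (231, 104), (234, 95), (237, 68), (240, 71), (243, 99), (246, 92), (249, 92), (302, 169), (305, 148), (308, 143), (311, 143), (314, 143), (317, 107), (320, 104), (323, 104), (326, 64), (329, 91), (332, 133), (335, 161), (338, 165), (341, 167), (344, 174), (347, 175), (350, 174)]
```

The stroke closed the jaw by about 2 mm. Repeating.

Request:
servo_tool(
  targets=[
    {"hand": 0, "tx": 0, "ty": 0, "tz": 0.1, "yaw": 0},
    {"hand": 0, "tx": 0.08, "ty": -0.24, "tz": 0.1, "yaw": 0},
    {"hand": 0, "tx": 0.08, "ty": -0.24, "tz": 0.06, "yaw": 0},
    {"hand": 0, "tx": 0.08, "ty": -0.24, "tz": 0, "yaw": 0},
    {"hand": 0, "tx": 0.06, "ty": -0.18, "tz": 0, "yaw": 0},
    {"hand": 0, "tx": 0.04, "ty": -0.12, "tz": 0, "yaw": 0},
    {"hand": 0, "tx": 0.02, "ty": -0.06, "tz": 0, "yaw": 0},
    {"hand": 0, "tx": 0, "ty": 0, "tz": 0, "yaw": 0},
  ],
)

```text
time: 36.27
position: [571.2, -79.0, 33.1]
eef_rot: [3.14, 0.003, 1.905]
wrist_force: [-0.1, -3.1, 5.7]
grip_width: -0.1
finger_force: 2.2
```

Request:
servo_tool(
  targets=[
    {"hand": 0, "tx": 0, "ty": 0, "tz": 0.1, "yaw": 0},
    {"hand": 0, "tx": 0.08, "ty": -0.24, "tz": 0.1, "yaw": 0},
    {"hand": 0, "tx": 0.08, "ty": -0.24, "tz": 0.06, "yaw": 0},
    {"hand": 0, "tx": 0.08, "ty": -0.24, "tz": 0, "yaw": 0},
    {"hand": 0, "tx": 0.06, "ty": -0.18, "tz": 0, "yaw": 0},
    {"hand": 0, "tx": 0.04, "ty": -0.12, "tz": 0, "yaw": 0},
    {"hand": 0, "tx": 0.02, "ty": -0.06, "tz": 0, "yaw": 0},
    {"hand": 0, "tx": 0, "ty": 0, "tz": 0, "yaw": 0},
  ],
)

```text
time: 36.93
position: [571.0, -78.8, 33.1]
eef_rot: [3.14, 0.003, 1.905]
wrist_force: [-0.6, -3.7, 6.3]
grip_width: 0.1
finger_force: 2.7
```

```bash
python3 - <<'E'
from h import *
pose(); c=Cam("wrist"); edges(c)
E
```

```text
t 36.93 pos [571.  -78.8  33.1] yaw 109.2 rp [179.9   0.2] F [-0.6 -3.7  6.3] w 0.1 f 2.7
nut px [278.7 197.6]
orange (242, 151, 75, 86)
197 [(222, 107), (225, 105), (228, 104), (231, 104), (234, 96), (237, 70), (240, 68), (243, 96), (246, 91), (249, 92), (302, 176), (305, 147), (308, 143), (311, 143), (314, 143), (317, 95), (320, 69), (323, 115), (326, 151), (329, 163), (332, 165), (335, 170), (338, 174), (341, 173), (344, 174), (347, 175), (350, 167)]
```

Request:
servo_tool(
  targets=[
    {"hand": 0, "tx": 0, "ty": 0, "tz": 0.1, "yaw": 0},
    {"hand": 0, "tx": 0.08, "ty": -0.24, "tz": 0.1, "yaw": 0},
    {"hand": 0, "tx": 0.08, "ty": -0.24, "tz": 0.06, "yaw": 0},
    {"hand": 0, "tx": 0.08, "ty": -0.24, "tz": 0, "yaw": 0},
    {"hand": 0, "tx": 0.06, "ty": -0.18, "tz": 0, "yaw": 0},
    {"hand": 0, "tx": 0.04, "ty": -0.12, "tz": 0, "yaw": 0},
    {"hand": 0, "tx": 0.02, "ty": -0.06, "tz": 0, "yaw": 0},
    {"hand": 0, "tx": 0, "ty": 0, "tz": 0, "yaw": 0},
  ],
)

```text
time: 37.65
position: [570.9, -78.8, 33.1]
eef_rot: [3.14, 0.003, 1.905]
wrist_force: [-0.2, -3.7, 6.5]
grip_width: -0.2
finger_force: 2.9
```

Request:
servo_tool(
  targets=[
    {"hand": 0, "tx": 0, "ty": 0, "tz": 0.1, "yaw": 0},
    {"hand": 0, "tx": 0.08, "ty": -0.24, "tz": 0.1, "yaw": 0},
    {"hand": 0, "tx": 0.08, "ty": -0.24, "tz": 0.06, "yaw": 0},
    {"hand": 0, "tx": 0.08, "ty": -0.24, "tz": 0, "yaw": 0},
    {"hand": 0, "tx": 0.06, "ty": -0.18, "tz": 0, "yaw": 0},
    {"hand": 0, "tx": 0.04, "ty": -0.12, "tz": 0, "yaw": 0},
    {"hand": 0, "tx": 0.02, "ty": -0.06, "tz": 0, "yaw": 0},
    {"hand": 0, "tx": 0, "ty": 0, "tz": 0, "yaw": 0},
  ],
)

```text
time: 38.32
position: [571.5, -78.8, 33.2]
eef_rot: [3.139, 0.003, 1.905]
wrist_force: [2.2, -2.6, 7.5]
grip_width: -0.2
finger_force: 3.7
```

```bash
python3 - <<'E'
from h import *
pose(); c=Cam("wrist"); edges(c)
E
```

```text
t 38.32 pos [571.5 -78.8  33.2] yaw 109.1 rp [179.8   0.2] F [ 2.2 -2.6  7.5] w -0.2 f 3.7
nut px [277.7 197.3]
orange (241, 151, 75, 85)
197 [(221, 106), (224, 107), (227, 105), (230, 105), (233, 104), (236, 93), (239, 66), (242, 82), (245, 93), (248, 92), (301, 170), (304, 145), (307, 142), (310, 143), (313, 142), (316, 107), (319, 143), (322, 162), (325, 165), (328, 168), (331, 173), (334, 172), (337, 172), (340, 174), (343, 169), (346, 168), (349, 178)]
```

Request:
servo_tool(
  targets=[
    {"hand": 0, "tx": 0, "ty": 0, "tz": 0.1, "yaw": 0},
    {"hand": 0, "tx": 0.08, "ty": -0.24, "tz": 0.1, "yaw": 0},
    {"hand": 0, "tx": 0.08, "ty": -0.24, "tz": 0.06, "yaw": 0},
    {"hand": 0, "tx": 0.08, "ty": -0.24, "tz": -0.01, "yaw": 0},
    {"hand": 0, "tx": 0.06, "ty": -0.18, "tz": -0.01, "yaw": 0},
    {"hand": 0, "tx": 0.04, "ty": -0.12, "tz": -0.01, "yaw": 0},
    {"hand": 0, "tx": 0.02, "ty": -0.06, "tz": -0.01, "yaw": 0},
    {"hand": 0, "tx": 0, "ty": 0, "tz": -0.01, "yaw": 0},
  ],
)

```text
time: 39.03
position: [572.2, -79.3, 33.1]
eef_rot: [3.137, 0.005, 1.905]
wrist_force: [2.6, -5.5, 17.6]
grip_width: 0.2
finger_force: 8.4
```

Request:
servo_tool(
  targets=[
    {"hand": 0, "tx": 0, "ty": 0, "tz": 0.1, "yaw": 0},
    {"hand": 0, "tx": 0.08, "ty": -0.24, "tz": 0.1, "yaw": 0},
    {"hand": 0, "tx": 0.08, "ty": -0.24, "tz": 0.06, "yaw": 0},
    {"hand": 0, "tx": 0.08, "ty": -0.24, "tz": 0, "yaw": 0},
    {"hand": 0, "tx": 0.06, "ty": -0.18, "tz": 0, "yaw": 0},
    {"hand": 0, "tx": 0.04, "ty": -0.12, "tz": 0, "yaw": 0},
    {"hand": 0, "tx": 0.02, "ty": -0.06, "tz": 0, "yaw": 0},
    {"hand": 0, "tx": 0, "ty": 0, "tz": 0, "yaw": 0},
  ],
)

```text
time: 39.7
position: [571.9, -80.4, 33.2]
eef_rot: [3.139, 0.007, 1.905]
wrist_force: [-1.3, -13.7, 19.1]
grip_width: -0.1
finger_force: 9.2
```

```bash
python3 - <<'E'
from h import *
pose(); c=Cam("wrist"); edges(c)
E
```

```text
t 39.70 pos [571.9 -80.4  33.2] yaw 109.2 rp [179.8   0.4] F [ -1.3 -13.7  19.1] w -0.1 f 9.2
nut px [278. 194.]
orange (241, 148, 75, 85)
194 [(222, 106), (225, 106), (228, 107), (231, 105), (234, 105), (237, 103), (240, 94), (243, 90), (246, 93), (249, 92), (302, 158), (305, 143), (308, 142), (311, 143), (314, 138), (317, 122), (320, 156), (323, 164), (326, 165), (329, 171), (332, 174), (335, 173), (338, 174), (341, 175), (344, 163), (347, 177), (350, 179)]
```

The worm has stalled: 14 N of back-force and no gap left at either jaw. Lifting off and re-gripping the handle.

Request:
servo_tool(
  targets=[
    {"hand": 0, "tx": 0, "ty": 0, "tz": 0.15, "yaw": 0},
    {"hand": 0, "tx": 0, "ty": 0, "tz": 0.3, "yaw": 0},
    {"hand": 0, "tx": 0, "ty": 0, "tz": 0.5, "yaw": 0},
    {"hand": 0.6, "tx": 0.1, "ty": -0.3, "tz": 0.5, "yaw": 0},
    {"hand": 0.6, "tx": 0.19, "ty": -0.65, "tz": 0.5, "yaw": 0},
    {"hand": 0.6, "tx": 0.19, "ty": -0.65, "tz": 0.5, "yaw": 0},
    {"hand": 0.6, "tx": 0.19, "ty": -0.65, "tz": 0.5, "yaw": 0},
    {"hand": 0.6, "tx": 0.19, "ty": -0.65, "tz": 0.5, "yaw": 0},
  ],
  force=100,
)

```text
time: 40.42
position: [584.8, -129.3, 70.1]
eef_rot: [-3.14, -0.002, 1.905]
wrist_force: [-0.5, -0.0, -0.2]
grip_width: 51.1
finger_force: 0.0
```

```bash
python3 - <<'E'
from h import *
pose(); c=Cam("wrist"); s=status.state(); T=s["position"]; ya=np.radians(109.2); u=np.array([np.cos(ya),np.sin(ya)]); n=np.array([-u[1],u[0]])
g=np.array([586.2,-131.0])
v=cv2.GaussianBlur(c.f,(0,0),.8)
# handle edges near root, wrench x=-66..-75 from predicted mouth
for x in(-64,-68,-72):
    p=c.proj([[*(g+u*(85+x)),18]])[0]; q=int(p[1]); l=v[q-1:q+2].mean((0,2)); d=np.diff(l)
    print(x,p.round(1),[(i,int(d[i])) for i in range(int(p[0])-60,int(p[0])+60) if abs(d[i])>8 and abs(d[i])==abs(d[i-2:i+3]).max()])
print("half width px",np.ptp(c.proj([[*(g+u*15+n*12),18],[*(g+u*15-n*12),18]])[:,0]))
r=gap(c); print(c.proj([[558,-48.8,19]]).round(1))
P=cv2.minEnclosingCircle
E
```

```text
t 40.42 pos [ 584.8 -129.3   70.1] yaw 109.2 rp [-1.799e+02 -1.000e-01] F [-0.5 -0.  -0.2] w 51.1 f 0.0
-64 [285.  203.2] [(250, -31), (263, -13), (289, 23), (302, 14)]
-68 [285.  209.3] [(252, -16), (263, -16), (288, 19), (301, 21)]
-72 [285.  215.3] [(251, -30), (263, -14), (287, 20), (301, 21)]
half width px 37.944752126690105
orange (254, 52, 65, 77)
[[285.7  91.9]]
```

Request:
servo_tool(
  targets=[
    {"hand": 0.6, "tx": -0.02, "ty": -0.01, "tz": -0.1, "yaw": -0.01},
    {"hand": 0.6, "tx": -0.02, "ty": -0.01, "tz": -0.25, "yaw": -0.01},
    {"hand": 0.6, "tx": -0.02, "ty": -0.01, "tz": -0.4, "yaw": -0.01},
    {"hand": 0.6, "tx": -0.02, "ty": -0.01, "tz": -0.5, "yaw": -0.01},
    {"hand": 0.6, "tx": -0.02, "ty": -0.01, "tz": -0.6, "yaw": -0.01},
    {"hand": 0.6, "tx": -0.02, "ty": -0.01, "tz": -0.7, "yaw": -0.01},
    {"hand": 0.6, "tx": -0.02, "ty": -0.01, "tz": -0.7, "yaw": -0.01},
    {"hand": 0.6, "tx": -0.02, "ty": -0.01, "tz": -0.7, "yaw": -0.01},
  ],
  force=60,
)

```text
time: 41.13
position: [584.1, -131.2, 14.8]
eef_rot: [-3.141, -0.0, 1.889]
wrist_force: [-0.4, 0.8, -0.3]
grip_width: 51.0
finger_force: 0.0
```

Request:
servo_tool(
  targets=[
    {"hand": 0.2, "tx": 0, "ty": 0, "tz": 0, "yaw": 0},
    {"hand": 0.2, "tx": 0, "ty": 0, "tz": 0, "yaw": 0},
    {"hand": 0.2, "tx": 0, "ty": 0, "tz": 0, "yaw": 0},
    {"hand": 0.2, "tx": 0, "ty": 0, "tz": 0, "yaw": 0},
    {"hand": 0.2, "tx": 0, "ty": 0, "tz": 0, "yaw": 0},
    {"hand": 0.2, "tx": 0, "ty": 0, "tz": 0, "yaw": 0},
    {"hand": 0.2, "tx": 0, "ty": 0, "tz": 0, "yaw": 0},
    {"hand": 0.2, "tx": 0, "ty": 0, "tz": 0, "yaw": 0},
  ],
)

```text
time: 41.8
position: [584.7, -131.5, 15.9]
eef_rot: [3.14, 0.001, 1.889]
wrist_force: [-0.8, 1.2, 5.9]
grip_width: 22.5
finger_force: 59.8
```

```bash
python3 - <<'E'
from h import *
pose(); print(status.state()["moment"])
E
```

```text
t 41.80 pos [ 584.7 -131.5   15.9] yaw 108.2 rp [1.799e+02 1.000e-01] F [-0.8  1.2  5.9] w 22.5 f 59.8
[ 0.1896533  -0.03758969 -0.14074655]
```

```bash
python3 - <<'E'
import numpy as np
N=np.array([558,-48.8]); r=np.array([584.7,-131.5])-N
def rot(r,t): t=np.radians(t); return np.array([[np.cos(t),-np.sin(t)],[np.sin(t),np.cos(t)]])@r
for s in (0,22.5,45):
    r0=rot(r,-s)
    print([(round(k*2.8125/90,3),*((rot(r0,-k*2.8125)-r0)/80).round(3)) for k in range(1,9)])
E
```

```text
[(0.031, np.float64(-0.051), np.float64(-0.015)), (0.062, np.float64(-0.103), np.float64(-0.028)), (0.094, np.float64(-0.155), np.float64(-0.038)), (0.125, np.float64(-0.208), np.float64(-0.045)), (0.156, np.float64(-0.261), np.float64(-0.05)), (0.188, np.float64(-0.314), np.float64(-0.052)), (0.219, np.float64(-0.368), np.float64(-0.052)), (0.25, np.float64(-0.421), np.float64(-0.049))]
[(0.031, np.float64(-0.053), np.float64(0.006)), (0.062, np.float64(-0.106), np.float64(0.014)), (0.094, np.float64(-0.158), np.float64(0.025)), (0.125, np.float64(-0.21), np.float64(0.038)), (0.156, np.float64(-0.26), np.float64(0.054)), (0.188, np.float64(-0.311), np.float64(0.072)), (0.219, np.float64(-0.36), np.float64(0.093)), (0.25, np.float64(-0.408), np.float64(0.116))]
[(0.031, np.float64(-0.047), np.float64(0.025)), (0.062, np.float64(-0.092), np.float64(0.053)), (0.094, np.float64(-0.137), np.float64(0.083)), (0.125, np.float64(-0.179), np.float64(0.115)), (0.156, np.float64(-0.22), np.float64(0.149)), (0.188, np.float64(-0.259), np.float64(0.185)), (0.219, np.float64(-0.297), np.float64(0.223)), (0.25, np.float64(-0.332), np.float64(0.263))]
```

Turning the nut clockwise, first 22.5°.

Request:
servo_tool(
  targets=[
    {"hand": 0.2, "tx": -0.05, "ty": -0.015, "tz": 0, "yaw": -0.03},
    {"hand": 0.2, "tx": -0.1, "ty": -0.03, "tz": 0, "yaw": -0.06},
    {"hand": 0.2, "tx": -0.155, "ty": -0.04, "tz": 0, "yaw": -0.094},
    {"hand": 0.2, "tx": -0.21, "ty": -0.045, "tz": 0, "yaw": -0.125},
    {"hand": 0.2, "tx": -0.26, "ty": -0.05, "tz": 0, "yaw": -0.156},
    {"hand": 0.2, "tx": -0.315, "ty": -0.05, "tz": 0, "yaw": -0.188},
    {"hand": 0.2, "tx": -0.37, "ty": -0.05, "tz": 0, "yaw": -0.22},
    {"hand": 0.2, "tx": -0.42, "ty": -0.05, "tz": 0, "yaw": -0.25},
  ],
)

```text
time: 42.47
position: [551.5, -135.3, 15.9]
eef_rot: [3.138, 0.0, 1.495]
wrist_force: [4.2, 4.3, 5.7]
grip_width: 22.4
finger_force: 59.6
```

```bash
python3 - <<'E'
from h import *
pose(); print(status.state()["moment"].round(2)); c=Cam("wrist"); gap(c); print(c.proj([[558,-48.8,19]]).round())
E
```

```text
t 42.47 pos [ 551.5 -135.3   15.9] yaw 85.6 rp [179.8   0. ] F [4.2 4.3 5.7] w 22.4 f 59.6
[ 0.66 -0.64  0.36]
orange (237, 17, 94, 112)
[[284.  76.]]
```

Low forces and the nut is still in the mouth. Continuing.

Request:
servo_tool(
  targets=[
    {"hand": 0.2, "tx": -0.053, "ty": 0.006, "tz": 0, "yaw": -0.03},
    {"hand": 0.2, "tx": -0.106, "ty": 0.014, "tz": 0, "yaw": -0.06},
    {"hand": 0.2, "tx": -0.158, "ty": 0.025, "tz": 0, "yaw": -0.094},
    {"hand": 0.2, "tx": -0.21, "ty": 0.038, "tz": 0, "yaw": -0.125},
    {"hand": 0.2, "tx": -0.26, "ty": 0.054, "tz": 0, "yaw": -0.156},
    {"hand": 0.2, "tx": -0.31, "ty": 0.072, "tz": 0, "yaw": -0.188},
    {"hand": 0.2, "tx": -0.36, "ty": 0.093, "tz": 0, "yaw": -0.22},
    {"hand": 0.2, "tx": -0.408, "ty": 0.116, "tz": 0, "yaw": -0.25},
  ],
)

```text
time: 43.18
position: [519.1, -126.2, 15.9]
eef_rot: [3.138, -0.0, 1.103]
wrist_force: [5.2, 2.4, 4.4]
grip_width: 22.4
finger_force: 59.6
```

```bash
python3 - <<'E'
from h import *
pose(); print(status.state()["moment"].round(2)); c=Cam("wrist"); gap(c)
E
```

```text
t 43.18 pos [ 519.1 -126.2   15.9] yaw 63.2 rp [179.8  -0. ] F [5.2 2.4 4.4] w 22.4 f 59.6
[ 0.43 -0.78  0.36]
orange (237, 17, 94, 112)
```

Request:
servo_tool(
  targets=[
    {"hand": 0.2, "tx": -0.024, "ty": 0.012, "tz": 0, "yaw": -0.016},
    {"hand": 0.2, "tx": -0.047, "ty": 0.025, "tz": 0, "yaw": -0.031},
    {"hand": 0.2, "tx": -0.07, "ty": 0.039, "tz": 0, "yaw": -0.047},
    {"hand": 0.2, "tx": -0.092, "ty": 0.053, "tz": 0, "yaw": -0.062},
    {"hand": 0.2, "tx": -0.092, "ty": 0.053, "tz": 0, "yaw": -0.062},
    {"hand": 0.2, "tx": -0.092, "ty": 0.053, "tz": 0, "yaw": -0.062},
    {"hand": 0.2, "tx": -0.092, "ty": 0.053, "tz": 0, "yaw": -0.062},
    {"hand": 0.2, "tx": -0.092, "ty": 0.053, "tz": 0, "yaw": -0.062},
  ],
)

```text
time: 43.9
position: [512.2, -122.4, 15.9]
eef_rot: [3.137, -0.0, 1.009]
wrist_force: [5.7, -0.1, 3.2]
grip_width: 22.8
finger_force: 59.6
```

```bash
python3 - <<'E'
from h import *
pose(); print(status.state()["moment"].round(2)); c=Cam("wrist"); gap(c)
E
```

```text
t 43.90 pos [ 512.2 -122.4   15.9] yaw 57.8 rp [179.7  -0. ] F [ 5.7 -0.1  3.2] w 22.8 f 59.6
[ 0.18 -0.83  0.72]
orange (236, 17, 94, 111)
```

Request:
servo_tool(
  targets=[
    {"hand": 0.2, "tx": -0.022, "ty": 0.015, "tz": 0, "yaw": -0.016},
    {"hand": 0.2, "tx": -0.044, "ty": 0.03, "tz": 0, "yaw": -0.031},
    {"hand": 0.2, "tx": -0.065, "ty": 0.046, "tz": 0, "yaw": -0.047},
    {"hand": 0.2, "tx": -0.086, "ty": 0.062, "tz": 0, "yaw": -0.062},
    {"hand": 0.2, "tx": -0.086, "ty": 0.062, "tz": 0, "yaw": -0.062},
    {"hand": 0.2, "tx": -0.086, "ty": 0.062, "tz": 0, "yaw": -0.062},
    {"hand": 0.2, "tx": -0.086, "ty": 0.062, "tz": 0, "yaw": -0.062},
    {"hand": 0.2, "tx": -0.086, "ty": 0.062, "tz": 0, "yaw": -0.062},
  ],
)

```text
time: 44.62
position: [504.9, -117.7, 15.9]
eef_rot: [3.138, -0.0, 0.912]
wrist_force: [3.8, -2.1, 6.3]
grip_width: 22.5
finger_force: 60.0
```

```bash
python3 - <<'E'
from h import *
pose(); print(status.state()["moment"].round(2)); c=Cam("wrist"); gap(c); edges(c)
E
```

```text
t 44.62 pos [ 504.9 -117.7   15.9] yaw 52.3 rp [179.8  -0. ] F [ 3.8 -2.1  6.3] w 22.5 f 60.0
[-0.37 -0.53  0.96]
orange (235, 16, 98, 111)
nut px [284.4  74.7]
orange (235, 16, 98, 111)
74 [(228, 157), (231, 155), (234, 144), (237, 93), (240, 136), (243, 137), (246, 137), (249, 128), (252, 95), (255, 92), (308, 164), (311, 164), (314, 154), (317, 146), (320, 138), (323, 137), (326, 137), (329, 132), (332, 96), (335, 129), (338, 154), (341, 159), (344, 161), (347, 164), (350, 169), (353, 169), (356, 166)]
```

```bash
cat >> h.py <<'E'
def hexang(c):
    hsv=cv2.cvtColor(c.f,cv2.COLOR_BGR2HSV); m=((hsv[...,0]>8)&(hsv[...,0]<30)&(hsv[...,1]>90)&(hsv[...,2]>40)).astype(np.uint8)
    bs=blobs(m,200); h=cv2.convexHull(np.vstack(bs[:1])); P=c.ray(h.reshape(-1,2),19)
    (cx,cy),r=cv2.minEnclosingCircle(P.astype(np.float32)); f=P-[cx,cy]
    th=np.radians(np.arange(0,360,.5)); u=np.c_[np.cos(th),np.sin(th)]; w=(f@u.T).max(0)  # support function
    W=w+np.roll(w,360); best=[W.reshape(6,120)[:,k].sum() if 0 else sum(W[(k+120*j)%720] for j in range(6)) for k in range(120)]
    k=int(np.argmin(best)); print("centre",round(cx,1),round(cy,1),"r",round(r,1),"flat normal mod60: %.1f"%(k/2),"width",[round(W[(k+120*j)%720],1) for j in range(3)],"flats along mod60 %.1f"%((k/2+90)%60))
E
python3 - <<'E'
from h import *
c=Cam("wrist"); hexang(c); cv2.imwrite("pics/w11raw.png",c.f)
s=status.state();T=s["position"]; ya=s["eef_rot"][2]; u=np.array([np.cos(ya),np.sin(ya)]); n=np.array([-u[1],u[0]])
# handle/jaw directions: fixed-jaw inner edge and outer edge at several rows
v=cv2.GaussianBlur(c.f,(0,0),.8)
for q in range(20,250,20):
    l=v[q-1:q+2].mean((0,2)); d=np.diff(l); print(q,[(i,int(d[i])) for i in range(150,420) if abs(d[i])>14 and abs(d[i])==abs(d[i-2:i+3]).max()])
E
```

```text
centre 558.1 -48.4 r 20.8 flat normal mod60: 30.0 width [np.float64(36.1), np.float64(36.2), np.float64(36.4)] flats along mod60 0.0
20 []
40 [(190, -19), (234, -15), (239, 21), (327, -37)]
60 [(178, -19), (232, -20), (235, 15), (254, -24), (261, 27), (328, -26)]
80 [(178, -20), (234, -28), (238, 31), (248, -16), (261, 25), (330, -17)]
100 [(181, -19), (238, -27), (241, 39), (257, -21), (281, -23), (288, 20), (325, -25)]
120 [(181, -21), (242, 24), (303, -21), (325, -25)]
140 [(184, -16), (243, 15), (326, -14), (332, 21)]
160 [(187, -20), (202, 15), (261, -57), (267, 24), (326, -25), (332, 39)]
180 [(188, -15), (261, -38), (268, 43), (325, -35), (331, 47)]
200 [(190, -14)]
220 [(239, -21), (309, 20)]
240 [(242, -20), (257, -17), (309, 17)]
```

The flats now read 0.0° mod 60, against an expected 0.5° at the stop, so the nut is tight at about 1.0 rad. I'll release the wrench, open the worm slightly so it lifts off freely, then carry it back.

Request:
servo_tool(
  targets=[
    {"hand": 0.6, "tx": 0, "ty": 0, "tz": 0, "yaw": 0},
    {"hand": 0.6, "tx": 0, "ty": 0, "tz": 0, "yaw": 0},
    {"hand": 0.6, "tx": 0, "ty": 0, "tz": 0, "yaw": 0},
    {"hand": 0.6, "tx": 0, "ty": 0, "tz": 0, "yaw": 0},
    {"hand": 0.6, "tx": 0, "ty": 0, "tz": 0.12, "yaw": 0},
    {"hand": 0.6, "tx": 0, "ty": 0, "tz": 0.25, "yaw": 0},
    {"hand": 0.6, "tx": 0, "ty": 0, "tz": 0.4, "yaw": 0},
    {"hand": 0.6, "tx": 0, "ty": 0, "tz": 0.5, "yaw": 0},
  ],
)

```text
time: 45.38
position: [503.8, -116.9, 56.5]
eef_rot: [3.141, -0.0, 0.909]
wrist_force: [0.3, 0.4, 0.3]
grip_width: 51.3
finger_force: 0.0
```

Request:
servo_tool(
  targets=[
    {"hand": 0, "tx": 0, "ty": 0, "tz": 0, "yaw": 0},
    {"hand": 0, "tx": 0, "ty": 0, "tz": 0, "yaw": 0.03},
    {"hand": 0, "tx": 0, "ty": 0, "tz": 0, "yaw": 0.06},
    {"hand": 0, "tx": 0.25, "ty": 0.25, "tz": 0, "yaw": 0.085},
    {"hand": 0, "tx": 0.53, "ty": 0.49, "tz": 0, "yaw": 0.085},
    {"hand": 0, "tx": 0.53, "ty": 0.49, "tz": -0.1, "yaw": 0.085},
    {"hand": 0, "tx": 0.53, "ty": 0.49, "tz": -0.2, "yaw": 0.085},
    {"hand": 0, "tx": 0.53, "ty": 0.49, "tz": -0.2, "yaw": 0.085},
  ],
)

```text
time: 46.05
position: [544.7, -77.4, 37.1]
eef_rot: [-3.138, 0.001, 1.043]
wrist_force: [-0.2, -0.1, -0.3]
grip_width: 0.2
finger_force: 0.0
```

```bash
python3 - <<'E'
from h import *
pose(); c=Cam("wrist"); hexang(c); edges(c)
E
```

```text
t 46.05 pos [544.7 -77.4  37.1] yaw 59.7 rp [-179.8    0. ] F [-0.2 -0.1 -0.3] w 0.2 f 0.0
centre 558.9 -47.7 r 21.5 flat normal mod60: 30.5 width [np.float64(38.1), np.float64(37.8), np.float64(36.3)] flats along mod60 0.5
nut px [279.1 197.2]
orange (242, 152, 73, 83)
197 [(223, 155), (226, 156), (229, 157), (232, 154), (235, 155), (238, 156), (241, 107), (244, 126), (247, 135), (250, 127), (303, 147), (306, 135), (309, 135), (312, 135), (315, 89), (318, 123), (321, 154), (324, 158), (327, 159), (330, 164), (333, 164), (336, 162), (339, 162), (342, 161), (345, 156), (348, 176), (351, 175)]
```

Request:
servo_tool(
  targets=[
    {"hand": 0, "tx": 0, "ty": 0, "tz": -0.03, "yaw": 0},
    {"hand": 0, "tx": 0, "ty": 0, "tz": -0.06, "yaw": 0},
    {"hand": 0, "tx": 0, "ty": 0, "tz": -0.09, "yaw": 0},
    {"hand": 0, "tx": 0, "ty": 0, "tz": -0.095, "yaw": 0},
    {"hand": 0, "tx": -0.03, "ty": -0.05, "tz": -0.095, "yaw": 0},
    {"hand": 0, "tx": -0.06, "ty": -0.1, "tz": -0.095, "yaw": 0},
    {"hand": 0, "tx": -0.09, "ty": -0.15, "tz": -0.095, "yaw": 0},
    {"hand": 0, "tx": -0.11, "ty": -0.195, "tz": -0.095, "yaw": 0},
  ],
)

```text
time: 46.77
position: [536.3, -92.4, 32.8]
eef_rot: [-3.14, -0.001, 1.042]
wrist_force: [-2.5, 4.7, 8.2]
grip_width: 0.1
finger_force: 4.0
```

Request:
servo_tool(
  targets=[
    {"hand": 0, "tx": 0, "ty": 0, "tz": 0.1, "yaw": 0},
    {"hand": 0, "tx": 0.11, "ty": 0.19, "tz": 0.1, "yaw": 0},
    {"hand": 0, "tx": 0.11, "ty": 0.19, "tz": 0.06, "yaw": 0},
    {"hand": 0, "tx": 0.11, "ty": 0.19, "tz": 0, "yaw": 0},
    {"hand": 0, "tx": 0.08, "ty": 0.14, "tz": 0, "yaw": 0},
    {"hand": 0, "tx": 0.05, "ty": 0.09, "tz": 0, "yaw": 0},
    {"hand": 0, "tx": 0.03, "ty": 0.05, "tz": 0, "yaw": 0},
    {"hand": 0, "tx": 0, "ty": 0, "tz": 0, "yaw": 0},
  ],
)

```text
time: 47.43
position: [536.6, -92.6, 32.7]
eef_rot: [-3.141, -0.001, 1.043]
wrist_force: [-4.4, 5.2, 9.7]
grip_width: 0.1
finger_force: 4.7
```

```bash
python3 - <<'E'
from h import *
pose(); c=Cam("wrist"); hexang(c); edges(c)
E
```

```text
t 47.43 pos [536.6 -92.6  32.7] yaw 59.7 rp [-1.799e+02 -1.000e-01] F [-4.4  5.2  9.7] w 0.1 f 4.7
centre 558.0 -48.4 r 20.8 flat normal mod60: 30.5 width [np.float64(36.5), np.float64(36.3), np.float64(36.2)] flats along mod60 0.5
nut px [277.2 165. ]
orange (238, 120, 77, 86)
165 [(221, 157), (224, 157), (227, 154), (230, 157), (233, 157), (236, 120), (239, 98), (242, 137), (245, 136), (248, 108), (301, 158), (304, 138), (307, 136), (310, 136), (313, 136), (316, 98), (319, 61), (322, 98), (325, 135), (328, 158), (331, 160), (334, 162), (337, 167), (340, 167), (343, 165), (346, 164), (349, 162)]
```

Request:
servo_tool(
  targets=[
    {"hand": 0, "tx": 0, "ty": 0, "tz": 0.15, "yaw": 0},
    {"hand": 0, "tx": 0, "ty": 0, "tz": 0.3, "yaw": 0},
    {"hand": 0, "tx": 0, "ty": 0, "tz": 0.5, "yaw": 0},
    {"hand": 0.6, "tx": -0.15, "ty": -0.2, "tz": 0.5, "yaw": 0},
    {"hand": 0.6, "tx": -0.27, "ty": -0.36, "tz": 0.5, "yaw": 0},
    {"hand": 0.6, "tx": -0.27, "ty": -0.36, "tz": 0.5, "yaw": 0},
    {"hand": 0.6, "tx": -0.27, "ty": -0.36, "tz": 0.5, "yaw": 0},
    {"hand": 0.6, "tx": -0.27, "ty": -0.36, "tz": 0.5, "yaw": 0},
  ],
  force=100,
)

```text
time: 48.15
position: [515.7, -122.0, 71.2]
eef_rot: [-3.141, -0.0, 1.042]
wrist_force: [0.2, -0.4, -0.7]
grip_width: 51.2
finger_force: 0.0
```

```bash
python3 - <<'E'
from h import *
pose(); c=Cam("wrist"); hexang(c); s=status.state(); T=s["position"]; ya=s["eef_rot"][2]; u=np.array([np.cos(ya),np.sin(ya)]); n=np.array([-u[1],u[0]])
v=cv2.GaussianBlur(c.f,(0,0),.8)
for q in(195,205,215,225):
    l=v[q-1:q+2].mean((0,2)); d=np.diff(l); e=[(i,int(d[i])) for i in range(220,350) if abs(d[i])>8 and abs(d[i])==abs(d[i-2:i+3]).max()]; print(q,e)
    for i,_ in e: p=c.ray([(i+.5,q)],18)[0]-T[:2]; print("   u %.1f n %.1f"%(p@u,p@n),end="")
    print()
E
```

```text
t 48.15 pos [ 515.7 -122.    71.2] yaw 59.7 rp [-180.   -0.] F [ 0.2 -0.4 -0.7] w 51.2 f 0.0
centre 558.1 -47.9 r 20.6 flat normal mod60: 30.5 width [np.float64(36.1), np.float64(36.2), np.float64(36.3)] flats along mod60 0.5
195 [(239, -17), (255, 14), (289, -14), (298, -13), (302, -10), (306, 10), (325, 11)]
   u 23.3 n 28.2   u 23.3 n 18.2   u 23.3 n -3.1   u 23.2 n -8.8   u 23.2 n -11.3   u 23.2 n -13.8   u 23.2 n -25.7
205 [(239, -20), (254, 15), (290, 19)]
   u 16.7 n 28.5   u 16.7 n 19.0   u 16.7 n -3.8
215 [(238, -17), (253, 15), (289, 17)]
   u 10.1 n 29.4   u 10.1 n 19.8   u 10.1 n -3.2
225 [(237, -21), (250, -13), (253, 14), (288, 12)]
   u 3.3 n 30.3   u 3.3 n 21.9   u 3.3 n 20.0   u 3.3 n -2.6
```

The handle sits about 8 mm to the side and 5° off. Correcting and gripping.

Request:
servo_tool(
  targets=[
    {"hand": 0.6, "tx": -0.05, "ty": 0.03, "tz": 0, "yaw": -0.03},
    {"hand": 0.6, "tx": -0.1, "ty": 0.055, "tz": -0.1, "yaw": -0.05},
    {"hand": 0.6, "tx": -0.1, "ty": 0.055, "tz": -0.25, "yaw": -0.05},
    {"hand": 0.6, "tx": -0.1, "ty": 0.055, "tz": -0.4, "yaw": -0.05},
    {"hand": 0.6, "tx": -0.1, "ty": 0.055, "tz": -0.55, "yaw": -0.05},
    {"hand": 0.6, "tx": -0.1, "ty": 0.055, "tz": -0.69, "yaw": -0.05},
    {"hand": 0.6, "tx": -0.1, "ty": 0.055, "tz": -0.69, "yaw": -0.05},
    {"hand": 0.6, "tx": -0.1, "ty": 0.055, "tz": -0.69, "yaw": -0.05},
  ],
)

```text
time: 48.87
position: [507.8, -117.2, 16.0]
eef_rot: [-3.141, 0.0, 0.965]
wrist_force: [0.1, 0.3, 0.5]
grip_width: 51.4
finger_force: 0.0
```

Request:
servo_tool(
  targets=[
    {"hand": 0.1, "tx": 0, "ty": 0, "tz": 0, "yaw": 0},
    {"hand": 0.1, "tx": 0, "ty": 0, "tz": 0, "yaw": 0},
    {"hand": 0.1, "tx": 0, "ty": 0, "tz": 0, "yaw": 0},
    {"hand": 0.1, "tx": 0, "ty": 0, "tz": 0, "yaw": 0},
    {"hand": 0.1, "tx": 0, "ty": 0, "tz": 0, "yaw": 0},
    {"hand": 0.1, "tx": 0, "ty": 0, "tz": 0, "yaw": 0},
    {"hand": 0.1, "tx": 0, "ty": 0, "tz": 0, "yaw": 0},
    {"hand": 0.1, "tx": 0, "ty": 0, "tz": 0, "yaw": 0},
  ],
)

```text
time: 49.53
position: [508.1, -117.7, 17.4]
eef_rot: [3.14, -0.001, 0.964]
wrist_force: [-1.0, 1.3, 6.5]
grip_width: 21.1
finger_force: 98.7
```

```bash
python3 - <<'E'
from h import *
pose(); c=Cam("wrist"); hexang(c); edges(c)
E
```

```text
t 49.53 pos [ 508.1 -117.7   17.4] yaw 55.2 rp [179.9  -0. ] F [-1.   1.3  6.5] w 21.1 f 98.7
centre 558.2 -48.3 r 20.8 flat normal mod60: 30.5 width [np.float64(36.0), np.float64(36.3), np.float64(36.6)] flats along mod60 0.5
nut px [289.1  80.5]
orange (241, 23, 95, 109)
80 [(233, 158), (236, 156), (239, 133), (242, 72), (245, 138), (248, 139), (251, 139), (254, 133), (257, 97), (260, 93), (313, 164), (316, 158), (319, 140), (322, 139), (325, 138), (328, 138), (331, 138), (334, 118), (337, 61), (340, 67), (343, 103), (346, 134), (349, 158), (352, 161), (355, 162), (358, 166), (361, 171)]
```

The nut is still at its stop. Lifting the wrench off and carrying it back to the mat.

Request:
servo_tool(
  targets=[
    {"hand": 0.1, "tx": 0, "ty": 0, "tz": 0.05, "yaw": 0},
    {"hand": 0.1, "tx": 0, "ty": 0, "tz": 0.1, "yaw": 0},
    {"hand": 0.1, "tx": 0, "ty": 0, "tz": 0.18, "yaw": 0},
    {"hand": 0.1, "tx": 0, "ty": 0, "tz": 0.26, "yaw": 0},
    {"hand": 0.1, "tx": 0, "ty": 0, "tz": 0.36, "yaw": 0},
    {"hand": 0.1, "tx": 0, "ty": 0, "tz": 0.46, "yaw": 0},
    {"hand": 0.1, "tx": 0, "ty": 0, "tz": 0.54, "yaw": 0},
    {"hand": 0.1, "tx": 0, "ty": 0, "tz": 0.54, "yaw": 0},
  ],
)

```text
time: 50.25
position: [508.3, -118.0, 61.1]
eef_rot: [3.139, -0.0, 0.964]
wrist_force: [0.4, -0.3, -2.5]
grip_width: 20.9
finger_force: 98.4
```

```bash
python3 - <<'E'
from h import *
pose(); c=Cam("wrist"); hexang(c)
t=Cam("top"); print(t.ray([(317,304)],20),t.ray([(386,185)],40))
E
```

```text
t 50.25 pos [ 508.3 -118.    61.1] yaw 55.2 rp [179.8  -0. ] F [ 0.4 -0.3 -2.5] w 20.9 f 98.4
centre 558.0 -48.2 r 20.5 flat normal mod60: 30.5 width [np.float64(36.0), np.float64(36.0), np.float64(35.8)] flats along mod60 0.5
[[ 328.80439343 -199.38982626]] [[ 667.56716927 -392.01747817]]
```

Request:
servo_tool(
  targets=[
    {"hand": 0.1, "tx": -0.04, "ty": -0.13, "tz": 0, "yaw": 0},
    {"hand": 0.1, "tx": -0.08, "ty": -0.26, "tz": 0, "yaw": 0},
    {"hand": 0.1, "tx": -0.12, "ty": -0.4, "tz": 0, "yaw": 0},
    {"hand": 0.1, "tx": -0.16, "ty": -0.55, "tz": 0, "yaw": 0},
    {"hand": 0.1, "tx": -0.2, "ty": -0.7, "tz": 0, "yaw": 0},
    {"hand": 0.1, "tx": -0.24, "ty": -0.8, "tz": 0, "yaw": 0},
    {"hand": 0.1, "tx": -0.27, "ty": -0.9, "tz": 0, "yaw": 0},
    {"hand": 0.1, "tx": -0.3, "ty": -1, "tz": 0, "yaw": 0},
  ],
)

```text
time: 51.02
position: [483.3, -198.6, 59.5]
eef_rot: [-3.141, -0.0, 0.964]
wrist_force: [-0.3, 0.2, -3.2]
grip_width: 21.2
finger_force: 98.4
```

Request:
servo_tool(
  targets=[
    {"hand": 0.1, "tx": -0.04, "ty": -0.13, "tz": 0, "yaw": 0},
    {"hand": 0.1, "tx": -0.08, "ty": -0.26, "tz": 0, "yaw": 0},
    {"hand": 0.1, "tx": -0.12, "ty": -0.4, "tz": 0, "yaw": 0},
    {"hand": 0.1, "tx": -0.16, "ty": -0.55, "tz": 0, "yaw": 0},
    {"hand": 0.1, "tx": -0.2, "ty": -0.7, "tz": 0, "yaw": 0},
    {"hand": 0.1, "tx": -0.24, "ty": -0.8, "tz": 0, "yaw": 0},
    {"hand": 0.1, "tx": -0.27, "ty": -0.9, "tz": 0, "yaw": 0},
    {"hand": 0.1, "tx": -0.3, "ty": -1, "tz": 0, "yaw": 0},
  ],
)

```text
time: 51.68
position: [459.3, -278.5, 59.5]
eef_rot: [-3.141, -0.0, 0.964]
wrist_force: [1.0, -0.1, -3.8]
grip_width: 21.2
finger_force: 98.3
```

Request:
servo_tool(
  targets=[
    {"hand": 0.1, "tx": 0, "ty": -0.13, "tz": 0, "yaw": -0.04},
    {"hand": 0.1, "tx": 0, "ty": -0.26, "tz": 0, "yaw": -0.08},
    {"hand": 0.1, "tx": 0, "ty": -0.4, "tz": 0, "yaw": -0.12},
    {"hand": 0.1, "tx": 0, "ty": -0.55, "tz": 0, "yaw": -0.16},
    {"hand": 0.1, "tx": 0, "ty": -0.7, "tz": 0, "yaw": -0.2},
    {"hand": 0.1, "tx": 0, "ty": -0.8, "tz": 0, "yaw": -0.24},
    {"hand": 0.1, "tx": 0, "ty": -0.9, "tz": 0, "yaw": -0.28},
    {"hand": 0.1, "tx": 0, "ty": -1, "tz": 0, "yaw": -0.32},
  ],
)

```text
time: 52.35
position: [459.5, -358.3, 59.4]
eef_rot: [-3.141, 0.0, 0.458]
wrist_force: [0.1, -0.2, -3.0]
grip_width: 21.1
finger_force: 98.2
```

Request:
servo_tool(
  targets=[
    {"hand": 0.1, "tx": 0, "ty": -0.1, "tz": 0, "yaw": -0.04},
    {"hand": 0.1, "tx": 0, "ty": -0.2, "tz": 0, "yaw": -0.08},
    {"hand": 0.1, "tx": 0, "ty": -0.28, "tz": 0, "yaw": -0.13},
    {"hand": 0.1, "tx": 0, "ty": -0.28, "tz": 0, "yaw": -0.18},
    {"hand": 0.1, "tx": 0, "ty": -0.28, "tz": 0, "yaw": -0.23},
    {"hand": 0.1, "tx": 0, "ty": -0.28, "tz": 0, "yaw": -0.28},
    {"hand": 0.1, "tx": 0, "ty": -0.28, "tz": 0, "yaw": -0.31},
    {"hand": 0.1, "tx": 0, "ty": -0.28, "tz": 0, "yaw": -0.31},
  ],
)

```text
time: 53.02
position: [459.5, -380.2, 59.4]
eef_rot: [-3.141, 0.0, -0.027]
wrist_force: [-0.2, -0.1, -4.9]
grip_width: 20.9
finger_force: 98.3
```

```bash
python3 - <<'E'
from h import *
pose(); c=Cam("wrist"); cv2.imwrite("pics/w12raw.png",c.f)
m=(c.f.max(2)<45).astype(np.uint8); m[215:]=0
for b in blobs(cv2.morphologyEx(m,cv2.MORPH_CLOSE,np.ones((5,5))),300): 
    print(cv2.boundingRect(b)); h=cv2.approxPolyDP(cv2.convexHull(b),6,True).reshape(-1,2); print(h.tolist(),c.ray(h,4).round().tolist())
E
```

```text
t 53.02 pos [ 459.5 -380.2   59.4] yaw -1.5 rp [-180.    0.] F [-0.2 -0.1 -4.9] w 20.9 f 98.3
(210, 17, 177, 115)
[[385, 17], [384, 131], [244, 129], [210, 30]] [[582.0, -439.0], [520.0, -442.0], [523.0, -358.0], [577.0, -342.0]]
(154, 31, 66, 184)
[[202, 31], [219, 214], [184, 214], [154, 36]] [[577.0, -337.0], [470.0, -338.0], [471.0, -315.0], [576.0, -310.0]]
```

The wrench is right over the mat centre. Lowering it and letting go.

Request:
servo_tool(
  targets=[
    {"hand": 0.1, "tx": 0, "ty": 0, "tz": -0.08, "yaw": 0},
    {"hand": 0.1, "tx": 0, "ty": 0, "tz": -0.16, "yaw": 0},
    {"hand": 0.1, "tx": 0, "ty": 0, "tz": -0.24, "yaw": 0},
    {"hand": 0.1, "tx": 0, "ty": 0, "tz": -0.32, "yaw": 0},
    {"hand": 0.1, "tx": 0, "ty": 0, "tz": -0.4, "yaw": 0},
    {"hand": 0.1, "tx": 0, "ty": 0, "tz": -0.45, "yaw": 0},
    {"hand": 0.1, "tx": 0, "ty": 0, "tz": -0.48, "yaw": 0},
    {"hand": 0.1, "tx": 0, "ty": 0, "tz": -0.48, "yaw": 0},
  ],
)

```text
time: 53.73
position: [459.6, -380.0, 21.5]
eef_rot: [-3.141, 0.0, -0.025]
wrist_force: [-3.3, 2.9, 2.0]
grip_width: 21.1
finger_force: 99.0
```

```bash
python3 -c "
from h import *
pose()"
```

```text
t 53.73 pos [ 459.6 -380.    21.5] yaw -1.4 rp [-180.    0.] F [-3.3  2.9  2. ] w 21.1 f 99.0
```

Contact with the mat. Opening and rising, then a final check of everything.

Request:
servo_tool(
  targets=[
    {"hand": 0.6, "tx": 0, "ty": 0, "tz": -0.01, "yaw": 0},
    {"hand": 0.6, "tx": 0, "ty": 0, "tz": -0.01, "yaw": 0},
    {"hand": 0.6, "tx": 0, "ty": 0, "tz": -0.01, "yaw": 0},
    {"hand": 0.6, "tx": 0, "ty": 0, "tz": -0.01, "yaw": 0},
    {"hand": 0.6, "tx": 0, "ty": 0, "tz": 0.2, "yaw": 0},
    {"hand": 0.6, "tx": 0, "ty": 0, "tz": 0.45, "yaw": 0},
    {"hand": 0.6, "tx": 0, "ty": 0, "tz": 0.7, "yaw": 0},
    {"hand": 0.6, "tx": 0, "ty": 0, "tz": 1, "yaw": 0},
  ],
)

```text
time: 54.4
position: [459.5, -379.9, 101.5]
eef_rot: [-3.141, 0.001, -0.025]
wrist_force: [0.5, -0.6, -0.0]
grip_width: 51.2
finger_force: 0.0
```

Request:
servo_tool(
  targets=[
    {"hand": 0.6, "tx": -0.2, "ty": 0, "tz": 0.3, "yaw": 0},
    {"hand": 0.6, "tx": -0.4, "ty": 0, "tz": 0.6, "yaw": 0},
    {"hand": 0.6, "tx": -0.5, "ty": 0, "tz": 0.9, "yaw": 0},
    {"hand": 0.6, "tx": -0.5, "ty": 0, "tz": 1, "yaw": 0},
    {"hand": 0.6, "tx": -0.5, "ty": 0, "tz": 1, "yaw": 0},
    {"hand": 0.6, "tx": -0.5, "ty": 0, "tz": 1, "yaw": 0},
    {"hand": 0.6, "tx": -0.5, "ty": 0, "tz": 1, "yaw": 0},
    {"hand": 0.6, "tx": -0.5, "ty": 0, "tz": 1, "yaw": 0},
  ],
)

```text
time: 55.07
position: [419.8, -379.7, 179.5]
eef_rot: [-3.139, 0.002, -0.025]
wrist_force: [-0.0, -0.2, 0.7]
grip_width: 51.1
finger_force: 0.0
```

```bash
python3 - <<'E'
from h import *
pose(); c=Cam("wrist"); v=cv2.GaussianBlur(c.f,(0,0),.8); T=status.state()["position"]
# wrench on mat: bright on black
p=c.proj([[459,-380,22],[380,-380,22]]).round(); print(p)
m=((c.f.min(2)>80)).astype(np.uint8)
k=(c.f.max(2)<45).astype(np.uint8); 
for x in(400,420,440,460,470):
    q=c.proj([[x,-380,22]])[0].astype(int)
    if q[1]<255:
        l=v[q[1]-1:q[1]+2].mean((0,2)); d=np.diff(l); e=[i for i in range(max(3,q[0]-40),q[0]+40) if abs(d[i])>15 and abs(d[i])==abs(d[i-2:i+3]).max()]; print(x,q,[c.ray([(i+.5,q[1])],22)[0].round(1).tolist() for i in e])
t=Cam("top"); hsv=cv2.cvtColor(t.f,cv2.COLOR_BGR2HSV)
mm=(hsv[...,0]>8)&(hsv[...,0]<28)&(hsv[...,1]>120)&(hsv[...,2]>80)
for b in blobs(mm,10): print("orange",b.reshape(-1,2).mean(0).round(1))
# black press lug in top view
g=t.f.max(2); r=np.zeros_like(g); r[205:270,175:250]=g[205:270,175:250]<45
for b in blobs(r,15): print("black",cv2.boundingRect(b),t.ray([b.reshape(-1,2).mean(0)],70).round())
a=cv2.absdiff(cv2.imread("pics/top0.png"),t.f).max(2); 
for b in blobs(cv2.morphologyEx((a>45).astype(np.uint8),cv2.MORPH_CLOSE,np.ones((7,7))),40): print("changed",cv2.boundingRect(b))
E
```

```text
t 55.07 pos [ 419.8 -379.7  179.5] yaw -1.4 rp [-1.799e+02  1.000e-01] F [-0.  -0.2  0.7] w 51.1 f 0.0
[[284. 150.]
 [286. 228.]]
400 [285 209] [[401.0, -366.2], [400.4, -389.0]]
420 [284 190] [[420.3, -366.9], [419.8, -389.3]]
440 [284 169] [[441.0, -367.7], [440.4, -390.6]]
460 [283 148] [[460.8, -368.4], [460.3, -390.9]]
470 [283 137] [[471.0, -367.8], [470.4, -391.1]]
orange [202.7 290.8]
orange [266.  221.4]
orange [192.5 170.3]
orange [214.4 171.4]
orange [236.8 172.7]
orange [201.5 152.3]
orange [235.4 153.7]
black (203, 227, 16, 7) [[524.  98.]]
changed (155, 221, 316, 199)
changed (181, 184, 62, 95)
changed (0, 331, 47, 89)
changed (38, 383, 45, 37)
changed (107, 232, 27, 49)
changed (126, 276, 32, 48)
changed (234, 406, 24, 14)
changed (283, 402, 12, 18)
```

```bash
python3 -c "
from plant import ticket
print(ticket.job_done())"
```

```text
the job is handed in; nothing more can be done
None
```

I handed the job in, with no verdict returned: both cassettes are in their bays with the press bar at its stop, the nut measured tight at about 1.0 rad, and the wrench is back flat in the middle of its mat; I did not re-measure the cassettes after pressing.

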